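# Nest the turned taper sleeves loosely and book the lot

### The job

Stack all the aluminium taper sleeves on the two stands, wide ones over the wide cone and slim ones over the slim cone, each nested straight over the one below and left loose under its own weight: stop at the first touch and never press it on, or it wedges. Then pick up the scanner and book the lot: aim its window squarely at the middle of the left label from about 5 to 12 cm away and hold it steady there for two seconds, do the same with the right label, and stand it back on its feet in the middle of its round mat. Leave the other things on the bench alone.

Things in the scene. Friction and masses are not known exactly. Their poses are not given: they have to be found in the camera images.
- wide1: wide sleeve 1 of up to 3 alike (or absent: None): bare turned aluminium cone standing mouth down. Wide kind: 128 mm tall; outside 90 mm across at the mouth, tapering 1:4 in radius to 40 mm at the flat shoulder 100 mm up; above it in the middle a straight grip spigot, 20 mm across, 28 mm tall. Open tapered bore, 62 mm across at the mouth, 73 mm deep, with the same taper. About 0.35 kg. Origin: centre of the mouth's plane; z along the axis to the spigot.
- wide2: wide sleeve 2 of up to 3 alike (or absent: None): bare turned aluminium cone standing mouth down. Wide kind: 128 mm tall; outside 90 mm across at the mouth, tapering 1:4 in radius to 40 mm at the flat shoulder 100 mm up; above it in the middle a straight grip spigot, 20 mm across, 28 mm tall. Open tapered bore, 62 mm across at the mouth, 73 mm deep, with the same taper. About 0.35 kg. Origin: centre of the mouth's plane; z along the axis to the spigot.
- wide3: wide sleeve 3 of up to 3 alike (or absent: None): bare turned aluminium cone standing mouth down. Wide kind: 128 mm tall; outside 90 mm across at the mouth, tapering 1:4 in radius to 40 mm at the flat shoulder 100 mm up; above it in the middle a straight grip spigot, 20 mm across, 28 mm tall. Open tapered bore, 62 mm across at the mouth, 73 mm deep, with the same taper. About 0.35 kg. Origin: centre of the mouth's plane; z along the axis to the spigot.
- slim1: slim sleeve 1 of up to 3 alike (or absent: None): bare turned aluminium cone standing mouth down. Slim kind: 92 mm tall; outside 68 mm across at the mouth, tapering 1:4 in radius to 36 mm at the flat shoulder 64 mm up; above it in the middle a straight grip spigot, 18 mm across, 28 mm tall. Open tapered bore, 45 mm across at the mouth, 47 mm deep, with the same taper. About 0.18 kg. Origin: centre of the mouth's plane; z along the axis to the spigot.
- slim2: slim sleeve 2 of up to 3 alike (or absent: None): bare turned aluminium cone standing mouth down. Slim kind: 92 mm tall; outside 68 mm across at the mouth, tapering 1:4 in radius to 36 mm at the flat shoulder 64 mm up; above it in the middle a straight grip spigot, 18 mm across, 28 mm tall. Open tapered bore, 45 mm across at the mouth, 47 mm deep, with the same taper. About 0.18 kg. Origin: centre of the mouth's plane; z along the axis to the spigot.
- slim3: slim sleeve 3 of up to 3 alike (or absent: None): bare turned aluminium cone standing mouth down. Slim kind: 92 mm tall; outside 68 mm across at the mouth, tapering 1:4 in radius to 36 mm at the flat shoulder 64 mm up; above it in the middle a straight grip spigot, 18 mm across, 28 mm tall. Open tapered bore, 45 mm across at the mouth, 47 mm deep, with the same taper. About 0.18 kg. Origin: centre of the mouth's plane; z along the axis to the spigot.
- wide_stand: fixed stand for the wide sleeves: dark steel plate 100 x 100 x 12 mm with an upright steel cone, 64 mm across at the plate, 40 mm at its shoulder 60 mm above the table, and a 20 mm spigot up to 88 mm. Origin: centre of the plate's underside, on the table, on the cone's axis. The first wide sleeve put over it comes to rest loosely with its mouth about 17 mm above the table, each further one 55 to 57 mm higher than the one below.
- slim_stand: fixed stand for the slim sleeves: same plate, lower cone, 47 mm across at the plate, 36 mm at its shoulder 34 mm above the table, and an 18 mm spigot up to 62 mm. Origin: centre of the plate's underside, on the axis. The first slim sleeve rests with its mouth about 17 mm above the table, each further one 45 to 47 mm higher than the one below.
- scanner: cordless hand scanner, 0.28 kg, about 150 mm long, 56 mm wide, 72 mm high, standing on a black rear foot and a black chin under the head. Origin: under its middle, at the height of its feet; x forward along the grey handle towards the head, z up. The handle is a straight bar 30 mm wide, 26 mm high (25 to 51 mm above the feet), free to grip from x = -40 to +15 mm.
- scanner_grip (a point): middle of the scanner's handle, near its centre of mass, 38 mm above the feet; axes as the scanner's
- scanner_eye (a point): centre of the scanner's window on the slanted front of the head (68 mm ahead of the scanner's origin, 28 mm above its feet); its x axis is the reading beam, 45 degrees downward and forward when the scanner is level
- label_left (a point): centre of the left white label (74 x 60 mm, black bars; y = +45 mm, on the left as the robot sees it) of the two side by side on the sloping face of the fixed grey label stand (190 mm wide, 98 mm high), about 70 mm above the table; its x axis is the face's outward normal, which slants 45 degrees upward and horizontally towards the robot's side
- label_right (a point): centre of the right white label (74 x 60 mm, black bars; y = -45 mm, on the right as the robot sees it) of the two side by side on the sloping face of the fixed grey label stand (190 mm wide, 98 mm high), about 70 mm above the table; its x axis is the face's outward normal, which slants 45 degrees upward and horizontally towards the robot's side
- mat: fixed round black rubber mat, 170 mm across, 4 mm thick, on which the scanner stands. Origin: centre of its underside
- test_slug: bare steel cylinder, 60 mm across, 50 mm tall, near the label stand; leave alone. Origin: centre of its underside
- bush: dark steel disc, 56 mm across, 45 mm tall, straight sided, standing among the sleeves; leave alone. Origin: centre of its underside
- nut_basket: fixed blue basket of nuts, 150 x 130 x 55 mm. Origin: centre of its underside
Mind the look-alikes: they are no part of the job. What is shaped like the slim_stand but purple or red is not meant.

How it is judged:
On the way, in this order (a step that is already met when the one before it is completed fails the run):
1. all the sleeves are nested on their stands (horizontal distance between each of wide1, wide2, wide3 and wide_stand below 0.008 m and angle between each of wide1, wide2, wide3, slim1, slim2, slim3's own z axis and vertical below 0.08 rad and linear speed of each of wide1, wide2, wide3, slim1, slim2, slim3 below 0.03 m/s and (height (world z) of wide1 between 0.01 and 0.025 m or height (world z) of wide1 between 0.065 and 0.081 m or height (world z) of wide1 between 0.12 and 0.137 m) and (height (world z) of wide2 between 0.01 and 0.025 m or height (world z) of wide2 between 0.065 and 0.081 m or height (world z) of wide2 between 0.12 and 0.137 m) and (height (world z) of wide3 between 0.01 and 0.025 m or height (world z) of wide3 between 0.065 and 0.081 m or height (world z) of wide3 between 0.12 and 0.137 m) and horizontal distance between each of slim1, slim2, slim3 and slim_stand below 0.008 m and (height (world z) of slim1 between 0.01 and 0.025 m or height (world z) of slim1 between 0.055 and 0.071 m or height (world z) of slim1 between 0.1 and 0.117 m) and (height (world z) of slim2 between 0.01 and 0.025 m or height (world z) of slim2 between 0.055 and 0.071 m or height (world z) of slim2 between 0.1 and 0.117 m) and (height (world z) of slim3 between 0.01 and 0.025 m or height (world z) of slim3 between 0.055 and 0.071 m or height (world z) of slim3 between 0.1 and 0.117 m)), for 0.3 s.
2. the held scanner is aimed squarely at the left label and kept steady for a second (x of label_left in the frame of scanner_eye between 0.04 and 0.15 m and y of label_left in the frame of scanner_eye between -0.02 and 0.02 m and z of label_left in the frame of scanner_eye between -0.02 and 0.02 m and angle between the x axis of scanner_eye and the x axis of label_left, either way round below 0.35 rad and linear speed of scanner below 0.04 m/s and contact force between the fingers and scanner above 0.5 N), for 1 s.
3. the held scanner is aimed squarely at the right label and kept steady for a second (x of label_right in the frame of scanner_eye between 0.04 and 0.15 m and y of label_right in the frame of scanner_eye between -0.02 and 0.02 m and z of label_right in the frame of scanner_eye between -0.02 and 0.02 m and angle between the x axis of scanner_eye and the x axis of label_right, either way round below 0.35 rad and linear speed of scanner below 0.04 m/s and contact force between the fingers and scanner above 0.5 N), for 1 s.
At the end, for the whole second after the job is handed in: Each sleeve is at rest, nested on its kind's stand: within 8 mm of its axis, upright within 0.08 rad, its mouth at a seat height (wide 17, 73, 128 mm; slim 17, 63, 108 mm; within 7 mm). The scanner stands at rest on its feet on the mat, within 50 mm of its centre (all of step 1 and horizontal distance between scanner and mat below 0.05 m and angle between scanner's own z axis and vertical below 0.08 rad and height (world z) of scanner below 0.009 m and linear speed of scanner below 0.03 m/s); the robot touches nothing.
It fails at once if a stack is pressed onto its stand by the gripping or pushing fingers (its own weight gives 5 to 25 N there) ((contact force between any of wide1, wide2, wide3 and wide_stand above 60 N or contact force between any of slim1, slim2, slim3 and slim_stand above 60 N) and contact force between the fingers and anything else above 8 N).
It fails at once if another thing on the bench is pushed more than 50 mm or knocked over ((distance of test_slug from where it was at the start of the episode above 0.05 m or angle between test_slug's own z axis and vertical above 0.6 rad) or (distance of bush from where it was at the start of the episode above 0.05 m or angle between bush's own z axis and vertical above 0.6 rad)).
Of wide1, wide2, wide3, slim1, slim2, slim3 only 4 to 6 are there at a start; the rules pass over those that are not, and their reading is None.
At some moment in a run one of wide1, wide2, wide3, slim1, slim2, slim3, scanner may be knocked a few centimetres aside while the robot is not near it.
Once in a run the grip may slacken for a moment while it holds something.
It also fails if it takes over 210 s, if anything falls off the work surface, if the arm or the gripper's body presses on something with over 40 N, if the wrist force passes 120 N, or if a joint passes its speed limit or range.

### The arm

A 6-joint arm with a two-finger parallel gripper is mounted at the origin on the work surface. World frame = base frame: x ahead of the robot, y to its left, z up, the work surface at z = 0. Lengths are in m, angles in rad, forces in N, time in s.
With the tool pointing down it reaches from about 0.225 to 0.875 m from the base axis. Payload 3.4 kg.
Tool frame: the origin (TCP) lies between the finger pads; the fingertips stand 8 mm ahead of it and the grasp point (between the pads) lies 11 mm behind it; z points along the fingers, y is the line along which they close (so a half turn about z gives the same grasp; the last joint's range is limited). The gripper opens to 85 mm and grips with 20 to 120 N. Pads are 22 mm wide; open, the fingers measure 114 mm over their backs; the gripper's body (76 mm by 85 mm) begins 54 mm behind the grasp point. The pads swing forward as they close: fully open they stand 13 mm farther back than shut.
Start: joints at [-1.221, 0.276, 1.505, -0, 1.361, -0.121], TCP at [0.261, -0.512, 0.239] pointing down, gripper open.
Joint ranges: [-2.89, 2.89], [-0.75, 2.08], [0.22, 2.7], [-1.18, 4.32], [0.11, 2.71], [-2.7, 2.7]. Speed limits (rad/s): [2.57, 2.57, 3.14, 3.14, 3.14, 3.14].

### API

Orientations are given as a unit quaternion [w, x, y, z].
In Python, from rig import manip, optics, finder gives the robot as it stands.
- The arm moves only by the tool servo_tool, never from a script. Its argument "increments" is a list of rows, each a list of 7 numbers: the shift along the tool's x, y, z in cm, then the turn, a rotation vector about the tool's x, y, z in degrees, then the closure, from -1 (fully open) to 1 (shut). In form: [[x, y, z, rx, ry, rz, gripper], ...]. A call has exactly 5 rows; each row shifts and turns the commanded pose from where the row before left it, along the tool's axes as they then stand; what a row does not reach is not made up. A row lasts 1/10 s, in which the tool goes at most 50 mm and 8.59 degrees, less where a joint would pass 70% of its speed; a pose out of reach is approached as far as the arm can. A call is refused whole if a number of a shift passes 5 or a number of a turn 8.59, either way. A call with a gripper value outside its range is refused whole. The fingers move at their own pace and stop on an object; "squeeze" is the grip in N (left out, the last holds). Time passes only in rows, so rows that do not move let the fingers close, or fill a call up. It gives the time, the measured TCP pose, the force, the opening and the grip force at its end, in the units of the state.
- manip.get_state(): the state, without advancing time (a new reading comes with each control period).
- optics.get_image(name): name is "scene" or "top" or "wrist"; returns the picture (384x512x3 uint8, red, green, blue); there is no depth.
- optics.get_calibration(name): a dict with "fov_y" (degrees; the focal length in pixels is half the picture's height over the tangent of half this angle, whatever the lens; pixels are square), "cx", "cy" (the principal point, pixels), "world_to_cam" (4x4, takes a point from world to camera coordinates). Camera axes: x right, y down, z forward; pixel columns grow to the right and rows downward; lengths in m; the calibration is good to about 2 mm. A picture is of the moment at which its call begins: read the wrist's pose just before it. get_calibration takes no time and is no camera call; for the wrist camera it gives the pose at the moment of the call.
- manip.sign_off(): hands the job in; it is judged then, once.
Trained networks look in the newest picture that a camera, given by its name, has taken for a name from the list of things; names that differ only in an ending like _2 or _b are one class to them, and where a whole thing is asked for, a point or a joint stands for the part that bears it (a point fixed in the world has none). Each returns a list of dicts, best first, with "p" (0 to 1); they miss things now and then, are a little off and sometimes report something else, mostly with a low value. They report only what shows in the picture. A call takes as long as a camera call. They do not tell look-alikes from the thing itself.
- finder.silhouettes(label, camera): "region" (384x512 bool, what is visible of it) and "box" ([centre column, centre row, width, height] in pixels, round what is visible of it).
- finder.tip_of(label, camera): "at" ([column, row] in pixels: a listed point, or the origin of a listed thing).
The state is a dict: "clock": time; "qpos": joint angles; "qd": joint speeds; "effort": joint torques, N m; "position": TCP position; "ee_rot": TCP orientation; "contact_force": force on the tool from outside, world axes, zero at the start; "moment": the same for the moment, N m; "width": finger opening in m; "gripper_force": force on a finger pad.
Only numpy, scipy, OpenCV 4.12 (cv2) and the standard library are available. Lean on these libraries where they do the work, as an engineer would, in place of code of your own. Each camera call takes 0.05 s, during which the arm holds its last target. There are 200 camera calls.

## Working session

There is one attempt and no reset: what is moved stays moved. The work goes in short steps, Python scripts to look and compute and a tool call to move; the robot and the scene stay as the last step left them, time stands still between calls to the robot, and variables do not carry over. Pictures are saved under pics/ and viewed, at most 16 in all, crops included, and the job is handed in when it is done.

Besides the shell and the picture viewer there is one more tool, called after "Request:" as a command line: name --pt "numbers of a row" for each row, then --argument value for the rest. servo_tool: Moves the arm, as the interface text tells. Its arguments: {"type":"object","properties":{"increments":{"type":"array","items":{"type":"array","items":{"type":"number"}}},"squeeze":{"type":"number"}},"required":["increments"]}

```bash
mkdir -p pics; ls; cat > h.py <<'E'
import numpy as np, cv2
from rig import manip, optics, finder
def K(n):
    c=optics.get_calibration(n); f=192/np.tan(np.radians(c["fov_y"])/2); return f,c["cx"],c["cy"],np.array(c["world_to_cam"])
def back(n,px,z,k=None):
    f,cx,cy,T=k or K(n); R=T[:3,:3]; o=-R.T@T[:3,3]
    d=R.T@np.array([(px[0]-cx)/f,(px[1]-cy)/f,1]); return o+d*(z-o[2])/d[2]
def proj(n,p,k=None):
    f,cx,cy,T=k or K(n); q=T[:3,:3]@np.array(p)+T[:3,3]; return np.array([cx+f*q[0]/q[2],cy+f*q[1]/q[2]])
def snap(n,fn=None):
    k=K(n); im=optics.get_image(n)
    if fn: cv2.imwrite("pics/"+fn,im[:,:,::-1])
    return im,k
E
python3 - <<'E'
from h import *
for n in("scene","top","wrist"):
    im,k=snap(n,n+"0.png"); print(n,np.round(k[0],1),k[1:3],np.round(-k[3][:3,:3].T@k[3][:3,3],3))
    if n=="wrist": print(np.round(k[3],3))
a=cv2.imread("pics/top0.png");b=cv2.imread("pics/scene0.png")
for l in["wide1","slim1","wide_stand","slim_stand","scanner","scanner_eye","label_left","label_right","mat","test_slug","bush","nut_basket"]:
    for d in finder.tip_of(l,"top")[:4]: print(l,np.round(d["at"]),round(d["p"],2),np.round(back("top",d["at"],0.07 if 'label' in l else 0.0),3))
s=manip.get_state(); print(s)
E
```

```text
pics
scene 459.9 (260.8233571448109, 192.5055813438809) [0.97  0.816 1.413]
top 484.6 (265.589972264173, 190.5682785589443) [ 0.36  -0.108  1.554]
wrist 284.7 (252.28616591088743, 191.41662905387153) [ 0.319 -0.482  0.374]
[[ 0.454 -0.891 -0.002 -0.574]
 [-0.861 -0.438  0.259 -0.033]
 [-0.232 -0.116 -0.966  0.379]
 [ 0.     0.     0.     1.   ]]
wide1 [288. 202.] 0.97 [ 0.459 -0.177  0.   ]
wide1 [213. 200.] 0.97 [0.464 0.065 0.   ]
wide1 [236. 173.] 0.74 [ 0.552 -0.005  0.   ]
slim1 [194. 160.] 0.89 [0.59 0.13 0.  ]
slim1 [180. 202.] 0.64 [0.454 0.172 0.   ]
slim1 [247. 203.] 0.57 [ 0.454 -0.045  0.   ]
wide_stand [153. 157.] 0.93 [0.598 0.265 0.   ]
slim_stand [323. 163.] 0.93 [ 0.59  -0.286  0.   ]
slim_stand [353. 282.] 0.88 [ 0.213 -0.384  0.   ]
slim_stand [420. 249.] 0.65 [ 0.319 -0.6    0.   ]
scanner [344. 210.] 0.93 [ 0.44  -0.357  0.   ]
scanner [320. 165.] 0.66 [ 0.584 -0.278  0.   ]
scanner [122. 208.] 0.21 [0.43  0.357 0.   ]
scanner_eye [339. 192.] 0.62 [ 0.498 -0.34   0.   ]
label_left [215. 117.] 0.68 [0.718 0.058 0.07 ]
mat [281. 164.] 0.7 [ 0.584 -0.15   0.   ]
mat
[... 362 characters left out ...]
358  0.   ]
{'clock': 0.75, 'qpos': array([-1.22100018e+00,  2.75876716e-01,  1.50488507e+00, -1.89209098e-05,
        1.36070728e+00, -1.20992361e-01]), 'qd': array([-0.00146435,  0.00139225,  0.00012897,  0.00180213,  0.00069371,
       -0.00029774]), 'effort': array([ 1.79451840e-04, -4.16549635e+01, -2.46071792e+01, -1.52590283e-04,
        9.27497013e-05, -1.06355782e-05]), 'position': array([ 0.26081862, -0.51248172,  0.23934727]), 'ee_rot': array([ 6.24454237e-05,  9.72422005e-01,  2.33228301e-01, -2.13823892e-06]), 'contact_force': array([-0.40268512, -0.19372413, -0.19769179]), 'moment': array([0.01196133, 0.0337106 , 0.03451672]), 'gripper_force': 0.0, 'width': 0.08520956019792475}
```

View pics/top0.png

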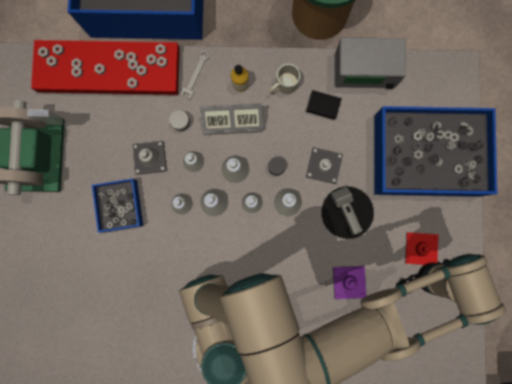

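View pics/scene0.png

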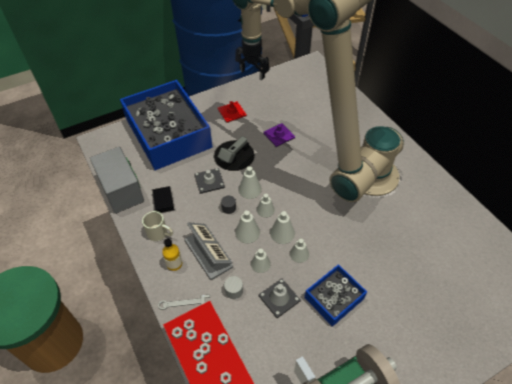

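Both pictures show three wide sleeves, at top-view pixels (213,201), (288,202) and (234,168), and three slim ones at (180,203), (251,203) and (192,160). The bush is at (278,166). The wide stand is at (149,157) and the grey slim stand at (323,165). The scanner is at (345,210) with its head up, and the labels are at (217,120) and (247,118).

```bash
cat >> h.py <<'E'
from scipy.optimize import least_squares
t=np.linspace(0,2*np.pi,48); 
def ring(r,z): return np.c_[r*np.cos(t),r*np.sin(t),0*t+z]
W=np.r_[ring(.045,0),ring(.02,.1),ring(.01,.128)]; S=np.r_[ring(.034,0),ring(.018,.064),ring(.009,.092)]
P=np.array([[a,b,z] for a in(-.05,.05) for b in(-.05,.05) for z in(0,.012)])
WS=np.r_[P,ring(.02,.06),ring(.01,.088)]; SS=np.r_[P,ring(.018,.034),ring(.009,.062)]
def bbox(m,x,y,k):
    f,cx,cy,T=k; q=(m+[x,y,0])@T[:3,:3].T+T[:3,3]; u=cx+f*q[:,0]/q[:,2]; v=cy+f*q[:,1]/q[:,2]
    return np.array([(u.min()+u.max())/2,(v.min()+v.max())/2,np.ptp(u),np.ptp(v)])
def fit(m,obs,x0):
    r=least_squares(lambda p:np.concatenate([bbox(m,*p,k)[:2]-b[:2] for b,k in obs]),x0); return r.x,r.fun
E
python3 - <<'E'
from h import *
kt,ks=K("top"),K("scene"); optics.get_image("top");optics.get_image("scene")
for l,m,g in[("wide1",W,[(.46,-.177),(.46,.065),(.56,0)]),("slim1",S,[(.59,.13),(.454,.17),(.454,-.05)]),("wide_stand",WS,[(.6,.265)]),("slim_stand",SS,[(.58,-.29)])]:
    dt=finder.silhouettes(l,"top");ds=finder.silhouettes(l,"scene")
    for x0 in g:
        obs=[]
        for D,k in((dt,kt),(ds,ks)):
            e=bbox(m,*x0,k)
            c=[d for d in D if np.hypot(*(np.array(d["box"][:2])-e[:2]))<14 ]
            if c: b=c[0]; obs.append((np.array(b["box"]),k)); print("   ",round(b["p"],2),np.round(b["box"],1),np.round(e,1))
        if obs: x,r=fit(m,obs,x0); print(l,x0,np.round(x,4),np.round(r,1))
for l,c in(("label_left","top"),("label_right","top"),("label_left","scene"),("label_right","scene")):
    for d in finder.tip_of(l,c)[:3]: print(l,c,d["p"],np.round(back(c,d["at"],.07),3))
for c in("top","scene"):
  for l,z in(("scanner",0),("scanner_grip",.042),("scanner_eye",.032),("mat",0)):
    for d in finder.tip_of(l,c)[:2]: print(l,c,round(d["p"],2),np.round(back(c,d["at"],z),3))
E
```

```text
0.59 [288.5 202.2  28.4  23.8] [288.4 202.4  28.   27.9]
    0.57 [248.6 181.9  22.8  32.3] [249.7 181.   23.   32.7]
wide1 (0.46, -0.177) [ 0.4625 -0.1769] [-0.2 -0.6  0.5 -0.7]
    0.55 [281.4 227.8  20.1  35.5] [281.6 227.6  24.8  33.3]
wide1 (0.46, 0.065) [0.4612 0.0653] [-0.  0.]
    0.67 [235.4 170.4  34.4  24. ] [234.1 170.4  27.8  27.6]
    0.68 [249.7 226.   26.9  29.2] [248.9 225.9  24.7  33.3]
wide1 (0.56, 0) [ 0.559  -0.0019] [-0.8  0.4 -0.8 -0.6]
    0.69 [179.8 202.9  18.8  19.6] [180.4 202.2  21.1  21.1]
    0.87 [300.8 249.5  19.7  27. ] [298.5 251.1  19.4  24.7]
slim1 (0.454, 0.17) [0.4483 0.1706] [ 0.3  1.  -0.8  1. ]
    0.52 [266.1 205.   15.7  21.4] [267.2 205.8  18.   24.2]
slim1 (0.454, -0.05) [ 0.4558 -0.0554] [0. 0.]
    0.77 [275.5 296.   44.7  40.2] [276.9 295.4  41.7  39.9]
wide_stand (0.6, 0.265) [0.6051 0.2645] [0. 0.]
    0.87 [323.9 165.8  37.8  37.5] [324.1 165.7  31.8  31.9]
    0.63 [208.9 179.8  27.   26.7] [209.4 179.7  34.1  28.6]
slim_stand (0.58, -0.29) [ 0.5805 -0.2898] [ 0.1 -0.3  0.4  0. ]
label_left top 0.81 [0.71  0.061 0.07 ]
label_left top 0.6 [0.701 0.151 0.07 ]
label_right top 0.64 [ 0.718 -0.034  0.07 ]
label_left scene 0.66 [0.718 0.051 0.07 ]
label_right scene 0.6 [ 0.725 -0.043  0.07 ]
scanner top 0.68 [ 0.435 -0.359  0.   ]
scanner_grip top 0.82 [ 0.444 -0.359  0.042]
scanner_eye top 0.67 [ 0.493 -0.338  0.032]
mat top 0.22 [ 0.584 -0.147  0.   ]
scanner scene 0.95 [ 0.43  -0.367  0.   ]
scanner scene 0.47 [0.431 0.37  0.   ]
scanner_grip scene 0.69 [ 0.408 -0.358  0.042]
scanner_eye scene 0.87 [ 0.497 -0.334  0.032]
mat scene 0.62 [ 0.433 -0.358  0.   ]
```

Request:
servo_tool --pt "0 0 0 0 0 6.75 -1" --pt "0 0 0 0 0 6.75 -1" --pt "0 0 0 0 0 6.75 -1" --pt "0 0 0 0 0 6.75 -1" --pt "0 0 0 0 0 0 -1" --squeeze 40

```text
clock: 2.35
position: [0.2608, -0.5125, 0.2393]
ee_rot: [0.0, 1.0, -0.0, 0.0]
contact_force: [-0.4, -0.3, -0.3]
width: 0.0856
gripper_force: 0.0
```

Request:
servo_tool --pt "2 -3.35 0 0 0 0 -1" --pt "2 -3.35 0 0 0 0 -1" --pt "2 -3.35 0 0 0 0 -1" --pt "2 -3.35 0 0 0 0 -1" --pt "2 -3.35 0 0 0 0 -1"

```text
clock: 2.85
position: [0.3615, -0.3437, 0.2394]
ee_rot: [0.0, 1.0, 0.001, 0.0]
contact_force: [-0.0, 1.0, 0.9]
width: 0.0857
gripper_force: 0.0
```

Request:
servo_tool --pt "2 -3.35 0 0 0 0 -1" --pt "2 -3.35 0 0 0 0 -1" --pt "2 -3.35 0 0 0 0 -1" --pt "2 -3.35 0 0 0 0 -1" --pt "2.1 -3.35 0 0 0 0 -1"

```text
clock: 3.35
position: [0.4625, -0.1761, 0.2396]
ee_rot: [0.0, 1.0, 0.001, 0.0]
contact_force: [0.9, -0.6, 0.6]
width: 0.0855
gripper_force: 0.0
```

Request:
servo_tool --pt "0 0 0 0 0 0 -1" --pt "0 0 0 0 0 0 -1" --pt "0 0 0 0 0 0 -1" --pt "0 0 0 0 0 0 -1" --pt "0 0 0 0 0 0 -1"

```text
clock: 3.85
position: [0.4615, -0.1786, 0.2393]
ee_rot: [0.0, 1.0, -0.001, -0.0]
contact_force: [-0.5, 0.3, 0.3]
width: 0.0857
gripper_force: 0.0
```

```bash
python3 - <<'E'
from h import *
im,k=snap("wrist","w1.png")
print(manip.get_state()["position"], manip.get_state()["clock"], proj("wrist",[.4625,-.1769,.128],k))
for l,z in(("wide1",0),("slim1",0)):
  for d in finder.tip_of(l,"wrist")[:5]: print(l,round(d["p"],2),np.round(d["at"]),np.round(back("wrist",d["at"],z,k),4))
E
```

```text
[ 0.46154473 -0.1784742   0.23928982] 3.9 [251.07681758 189.77228882]
wide1 0.91 [251. 165.] [ 0.4625 -0.1766  0.    ]
wide1 0.61 [ 71. 169.] [0.4577 0.0631 0.    ]
wide1 0.55 [109.  85.] [ 0.5634 -0.0007  0.    ]
wide1 0.23 [341.  69.] [ 0.5812 -0.2868  0.    ]
slim1 0.54 [389. 186.] [ 0.4337 -0.3636  0.    ]
```

View pics/w1.png

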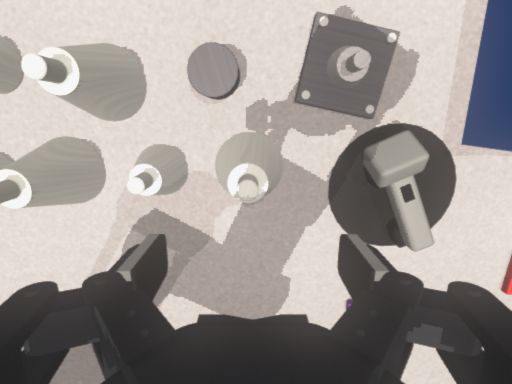

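The wrist picture shows the wide sleeve's spigot top at (248,189), almost exactly under the tool. The slim stand's spigot is at (361,60), the bush at (214,70) and the scanner at (400,190).

Request:
servo_tool --pt "0.15 -0.3 0 0 0 0 -1" --pt "0 0 4 0 0 0 -1" --pt "0 0 4 0 0 0 -1" --pt "0 0 3 0 0 0 -1" --pt "0 0 1.7 0 0 0 -1"

```text
clock: 4.5
position: [0.462, -0.1736, 0.1098]
ee_rot: [-0.001, 1.0, -0.0, -0.002]
contact_force: [0.3, 0.3, -0.4]
width: 0.0857
gripper_force: 0.0
```

Request:
servo_tool --pt "0 0 0 0 0 0 -0.5" --pt "0 0 0 0 0 0 0" --pt "0 0 0 0 0 0 0.5" --pt "0 0 0 0 0 0 1" --pt "0 0 0 0 0 0 1"

```text
clock: 5.0
position: [0.4642, -0.1748, 0.1135]
ee_rot: [0.0, 1.0, -0.0, 0.001]
contact_force: [-0.2, -0.4, 2.0]
width: 0.0183
gripper_force: 39.0
```

Request:
servo_tool --pt "0 0 0 0 0 0 1" --pt "0 0 0 0 0 0 1" --pt "0 0 0 0 0 0 1" --pt "0 0 0 0 0 0 1" --pt "0 0 0 0 0 0 1"

```text
clock: 5.5
position: [0.4643, -0.1749, 0.1134]
ee_rot: [0.001, 1.0, -0.0, 0.001]
contact_force: [0.5, 0.2, 5.3]
width: 0.0189
gripper_force: 39.2
```

```bash
python3 - <<'E'
from h import *
s=manip.get_state(); print(s["position"],s["ee_rot"],s["width"],s["gripper_force"],s["contact_force"])
E
```

```text
[ 0.46430259 -0.17493669  0.11337701] [ 5.63192814e-04  9.99999184e-01 -2.68751508e-04  1.11448640e-03] 0.018872834549046313 39.158703088760376 [0.50303562 0.17356447 5.30177943]
```

Request:
servo_tool --pt "0 0 -3.7 0 0 0 1" --pt "0 0 -3.7 0 0 0 1" --pt "0 0 -3.7 0 0 0 1" --pt "0 0 -3.7 0 0 0 1" --pt "0 0 -3.7 0 0 0 1" --squeeze 60

```text
clock: 6.0
position: [0.4625, -0.1741, 0.2978]
ee_rot: [-0.0, 1.0, -0.0, -0.001]
contact_force: [1.7, -0.1, -2.7]
width: 0.0182
gripper_force: 58.8
```

Request:
servo_tool --pt "1 -3 0 0 0 0 1" --pt "1.4 -4.4 0 0 0 0 1" --pt "1.4 -4.4 0 0 0 0 1" --pt "1.4 -4.4 0 0 0 0 1" --pt "1.4 -4.4 0 0 0 0 1"

```text
clock: 6.5
position: [0.529, 0.0331, 0.2962]
ee_rot: [0.0, 1.0, -0.0, -0.001]
contact_force: [0.9, -0.4, -3.6]
width: 0.018
gripper_force: 59.1
```

Request:
servo_tool --pt "1.4 -4.4 0 0 0 0 1" --pt "1.4 -4.4 0 0 0 0 1" --pt "1.4 -4.4 0 0 0 0 1" --pt "1.4 -4.4 0 0 0 0 1" --pt "1.4 -4.4 0 0 0 0 1"

```text
clock: 7.0
position: [0.5993, 0.253, 0.2958]
ee_rot: [0.001, 1.0, -0.0, -0.001]
contact_force: [0.9, -0.8, -3.1]
width: 0.0178
gripper_force: 59.1
```

Request:
servo_tool --pt "0.4 -1.3 0 0 0 0 1" --pt "0 0 0 0 0 0 1" --pt "0 0 0 0 0 0 1" --pt "0 0 0 0 0 0 1" --pt "0 0 0 0 0 0 1"

```text
clock: 7.5
position: [0.6034, 0.2627, 0.2976]
ee_rot: [0.0, 1.0, -0.001, -0.0]
contact_force: [-0.0, 0.7, -3.1]
width: 0.0181
gripper_force: 59.3
```

```bash
python3 - <<'E'
from h import *
s=manip.get_state(); print(s["position"],s["ee_rot"],s["width"],s["gripper_force"],s["contact_force"])
im,k=snap("wrist","w2.png")
for z in(.088,): print(proj("wrist",[.605,.2645,z],k))
print(proj("wrist",s["position"]+[0,0,.02],k), back("wrist",[361,60],.062,k) )
E
```

```text
[0.6034114  0.26271682 0.29756915] [ 3.21167877e-04  9.99999313e-01 -1.12673699e-03 -3.50188951e-05] 0.018117672119245764 59.294251799583435 [-0.01770387  0.68762606 -3.06090654]
[251.21275458 169.02205861]
[253.80685686 265.95255521] [0.73245765 0.13243446 0.062     ]
```

View pics/w2.png

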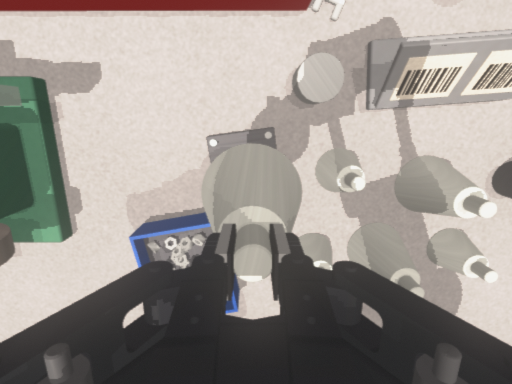

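The wrist picture shows the held sleeve, its mouth spanning columns 202 to 301 with its top at row 145. Behind it are the wide stand's plate corners at about (207,138) and (275,128).

```bash
python3 - <<'E'
from h import *
k=K("wrist"); p=manip.get_state()["position"]
im=cv2.imread("pics/w2.png"); c=cv2.resize(im[115:295,190:320],None,fx=4,fy=4,interpolation=cv2.INTER_CUBIC)[:600]; cv2.imwrite("pics/w2c.png",c)
a,b=[back("wrist",q,.012,k) for q in((207,138),(275,128))]; d=(b-a)[:2]; n=np.array([d[1],-d[0]]); n=n if n[0]<0 else -n
print(a,b,np.linalg.norm(d),"stand",(a+b)[:2]/2+n/np.linalg.norm(n)*.05)
for dx in(-.003,0,.003):
    q=[proj("wrist",r+[p[0]+dx,p[1],p[2]-.1134],k) for r in ring(.045,0)]; q=np.array(q); print(dx,q.min(0),q.max(0))
E
```

```text
[0.63700506 0.32926376 0.012     ] [0.65100947 0.23046741 0.012     ] 0.09978397901117275 stand [0.59450215 0.27284822]
-0.003 [203.26801001 143.32073492] [302.63207453 239.26167798]
0 [203.11159952 139.80549932] [302.77737623 236.32850832]
0.003 [202.95423627 136.2679331 ] [302.92356301 233.378325  ]
```

View pics/w2c.png

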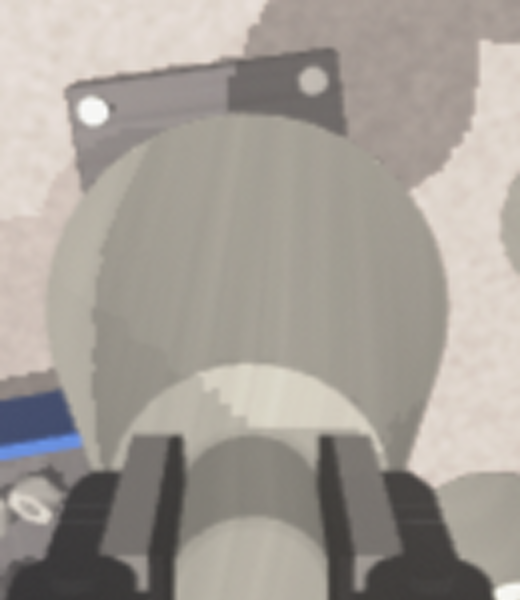

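Request:
servo_tool --pt "-4.5 0 0 0 0 0 1" --pt "-4.5 0 0 0 0 0 1" --pt "0 0 0 0 0 0 1" --pt "0 0 0 0 0 0 1" --pt "0 0 0 0 0 0 1"

```text
clock: 8.05
position: [0.5146, 0.264, 0.2981]
ee_rot: [-0.0, 1.0, -0.001, 0.001]
contact_force: [0.4, 0.1, -3.6]
width: 0.018
gripper_force: 59.3
```

```bash
python3 - <<'E'
from h import *
s=manip.get_state(); print(s["position"]); im,k=snap("wrist","w3.png")
for d in finder.tip_of("wide_stand","wrist")[:3]: print(d["p"],d["at"],back("wrist",d["at"],0,k))
u,v=np.round(proj("wrist",[.598,.268,.04],k)).astype(int); print(u,v); y0,x0=max(v-70,0),u-80
cv2.imwrite("pics/w3c.png",cv2.resize(im[y0:y0+140,x0:x0+160,::-1],None,fx=4,fy=4,interpolation=cv2.INTER_CUBIC)); print(x0,y0)
E
```

```text
[0.51458602 0.26404412 0.29810575]
0.76 [243.6, 105.9] [0.59376691 0.27729949 0.        ]
250 102
170 32
```

View pics/w3c.png

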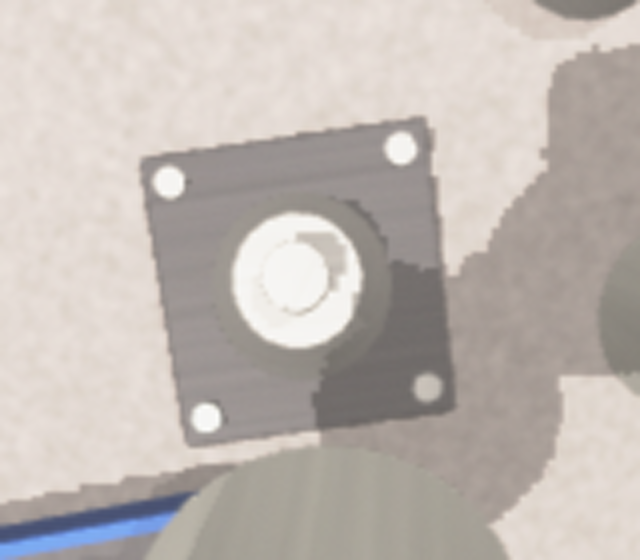

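The crop shows the wide stand with its four bolts around the shoulder centre at crop (297,280), and the spigot top at (296,277).

```bash
python3 - <<'E'
from h import *
k=K("wrist"); g=lambda u,v,z:back("wrist",(u/4-.4+170,v/4-.4+32),z,k)
print(sum(g(*q,.013) for q in((169,182),(401,148),(205,417),(428,387)))/4, g(297,280,.06),g(296,277,.088), manip.get_state()["position"])
E
```

```text
[0.5968076  0.27523266 0.013     ] [0.59692598 0.27521905 0.06      ] [0.59650146 0.27471453 0.088     ] [0.51483764 0.26418151 0.29752784]
```

Request:
servo_tool --pt "4.2 -0.5 0 0 0 0 1" --pt "4.3 -0.5 0 0 0 0 1" --pt "0 0 0 0 0 0 1" --pt "0 0 2 0 0 0 1" --pt "0 0 3 0 0 0 1"

```text
clock: 8.65
position: [0.6012, 0.2746, 0.248]
ee_rot: [-0.001, 1.0, -0.001, 0.002]
contact_force: [0.2, 0.4, -3.4]
width: 0.0177
gripper_force: 60.4
```

Request:
servo_tool --pt "0 0 3 0 0 0 1" --pt "0 0 3 0 0 0 1" --pt "0 0 3 0 0 0 1" --pt "0 0 1 0 0 0 1" --pt "0 0 0 0 0 0 1"

```text
clock: 9.15
position: [0.598, 0.2738, 0.1452]
ee_rot: [0.001, 1.0, -0.0, -0.002]
contact_force: [-0.3, -0.5, -3.8]
width: 0.0182
gripper_force: 60.1
```

Request:
servo_tool --pt "0 0 0.3 0 0 0 1" --pt "0 0 0.2 0 0 0 1" --pt "0 0 0.2 0 0 0 1" --pt "0 0 0 0 0 0 1" --pt "0 0 0 0 0 0 1"

```text
clock: 9.65
position: [0.5988, 0.2745, 0.1408]
ee_rot: [-0.0, 1.0, -0.0, 0.0]
contact_force: [-0.2, 0.1, -3.2]
width: 0.018
gripper_force: 60.1
```

Request:
servo_tool --pt "0 0 0.2 0 0 0 1" --pt "0 0 0.2 0 0 0 1" --pt "0 0 0.2 0 0 0 1" --pt "0 0 0 0 0 0 1" --pt "0 0 0 0 0 0 1"

```text
clock: 10.15
position: [0.5986, 0.2743, 0.1341]
ee_rot: [0.0, 1.0, -0.0, -0.0]
contact_force: [0.2, -0.1, -4.0]
width: 0.0176
gripper_force: 60.1
```

Request:
servo_tool --pt "0 0 0.1 0 0 0 1" --pt "0 0 0.1 0 0 0 1" --pt "0 0 0 0 0 0 1" --pt "0 0 0 0 0 0 1" --pt "0 0 0 0 0 0 1"

```text
clock: 10.65
position: [0.5987, 0.2743, 0.1323]
ee_rot: [0.0, 1.0, -0.0, 0.0]
contact_force: [0.0, -0.3, -4.1]
width: 0.0179
gripper_force: 60.1
```

Request:
servo_tool --pt "0 0 0.1 0 0 0 1" --pt "0 0 0 0 0 0 1" --pt "0 0 0 0 0 0 1" --pt "0 0 0 0 0 0 1" --pt "0 0 0 0 0 0 1"

```text
clock: 11.15
position: [0.5987, 0.2743, 0.1313]
ee_rot: [0.0, 1.0, -0.0, 0.0]
contact_force: [0.3, -0.6, -3.8]
width: 0.018
gripper_force: 60.3
```

Request:
servo_tool --pt "0 0 0 0 0 0 0.3" --pt "0 0 0 0 0 0 -0.2" --pt "0 0 0 0 0 0 -0.2" --pt "0 0 0 0 0 0 -0.5" --pt "0 0 0 0 0 0 -0.5"

```text
clock: 11.65
position: [0.5988, 0.2745, 0.1316]
ee_rot: [-0.0, 1.0, -0.0, 0.0]
contact_force: [1.3, 0.3, -0.3]
width: 0.0637
gripper_force: 0.0
```

Request:
servo_tool --pt "0 0 -4.0 0 0 0 -1" --pt "0 0 -4.4 0 0 0 -1" --pt "0 0 -4 0 0 0 -1" --pt "0 0 0 0 0 0 -1" --pt "0 0 0 0 0 0 -1"

```text
clock: 12.15
position: [0.5991, 0.2745, 0.2567]
ee_rot: [-0.0, 1.0, -0.0, 0.001]
contact_force: [-0.5, 1.0, -0.9]
width: 0.0852
gripper_force: 0.0
```

```bash
cat >> h.py <<'E'
def spig(im,k,c,r,ztop,thr=None):
    """refine centre of spigot top near world guess c by circle search (r m) at height ztop"""
    u,v=proj("",[*c,ztop],k); 
    f=k[0]; q=k[3][:3,:3]@np.array([*c,ztop])+k[3][:3,3]; R=r*f/q[2]
    g=cv2.cvtColor(im,cv2.COLOR_RGB2GRAY); m=int(max(20,2.2*R)); x0,y0=int(u)-m,int(v)-m
    G=cv2.resize(g[max(y0,0):y0+2*m,max(x0,0):x0+2*m],None,fx=4,fy=4,interpolation=cv2.INTER_CUBIC)
    h=cv2.HoughCircles(cv2.GaussianBlur(G,(5,5),0),cv2.HOUGH_GRADIENT,1.5,8,param1=80,param2=12,minRadius=int(3.4*R),maxRadius=int(4.6*R))
    if h is None: return None
    return [(np.round(back("",(a/4+max(x0,0),b/4+max(y0,0)),ztop,k)[:2],4),round(float(rr/4),1)) for a,b,rr in h[0][:3]],(u,v,R)
E
python3 - <<'E'
from h import *
s=manip.get_state(); print(s["position"],s["clock"]); im,k=snap("wrist","w4.png"); print(spig(im,k,(.597,.275),.01,.145))
for l in("wide1","slim1"):
  for d in finder.tip_of(l,"wrist")[:5]: print(l,round(d["p"],2),np.round(d["at"]),np.round(back("wrist",d["at"],0,k),4), np.round(back("wrist",d["at"],.017,k),4))
E
```

```text
[0.59905374 0.27454694 0.25665746] 12.15
([(array([0.603 , 0.2747]), 10.2), (array([0.5954, 0.2747]), 12.1), (array([0.602 , 0.2727]), 12.5)], (np.float64(252.58856570170715), np.float64(193.31086625036582), np.float64(11.12642450027526)))
wide1 0.83 [449. 189.] [ 0.5643 -0.0037  0.    ] [0.5687 0.0084 0.017 ]
wide1 0.82 [391. 257.] [0.457  0.0652 0.    ] [0.466  0.0743 0.017 ]
wide1 0.71 [256. 167.] [0.5952 0.2705 0.    ] [0.5982 0.2707 0.017 ]
slim1 0.88 [325. 262.] [0.4484 0.1644 0.    ] [0.4578 0.1692 0.017 ]
slim1 0.67 [473. 257.] [ 0.4568 -0.059   0.    ] [ 0.4658 -0.0445  0.017 ]
slim1 0.64 [452. 190.] [ 0.563  -0.0083  0.    ] [0.5674 0.004  0.017 ]
slim1 0.63 [355. 170.] [0.5913 0.1324 0.    ] [0.5945 0.1386 0.017 ]
```

View pics/w4.png

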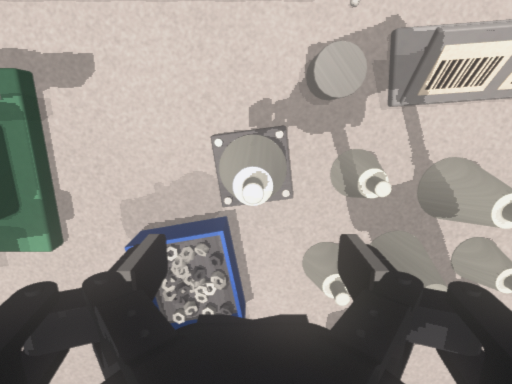

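The first sleeve is seated: its spigot top is at (253,193), as predicted. Next is the wide sleeve at (0.461, 0.065).

Request:
servo_tool --pt "-2.3 3.5 0 0 0 0 -1" --pt "-2.3 3.5 0 0 0 0 -1" --pt "-2.3 3.5 0 0 0 0 -1" --pt "-2.3 3.5 0 0 0 0 -1" --pt "-2.3 3.5 0 0 0 0 -1"

```text
clock: 12.8
position: [0.4817, 0.0982, 0.2536]
ee_rot: [0.0, 1.0, 0.0, -0.002]
contact_force: [0.9, 0.2, 0.2]
width: 0.0853
gripper_force: 0.0
```

Request:
servo_tool --pt "-2.3 3.5 1 0 0 0 -1" --pt "0 0 0 0 0 0 -1" --pt "0 0 0 0 0 0 -1" --pt "0 0 0 0 0 0 -1" --pt "0 0 0 0 0 0 -1"

```text
clock: 13.3
position: [0.4614, 0.0652, 0.2451]
ee_rot: [-0.0, 1.0, 0.0, 0.0]
contact_force: [-0.4, 0.7, -0.4]
width: 0.0851
gripper_force: 0.0
```

```bash
cat >> h.py <<'E'
def look(labels=("wide1","slim1"),fn=None):
    s=manip.get_state(); im,k=snap("wrist",fn); print("pos",np.round(s["position"],4),s["clock"])
    for l in labels:
        for d in finder.tip_of(l,"wrist")[:5]: print(l,round(d["p"],2),np.round(d["at"]),np.round(back("",d["at"],0,k),4)[:2])
    return im,k
E
python3 - <<'E'
from h import *
im,k=look(fn="w5.png"); print(spig(im,k,(.461,.065),.01,.128))
E
```

```text
pos [0.4614 0.0652 0.2451] 13.3
wide1 0.78 [78. 51.] [0.6021 0.2791]
wide1 0.65 [305.  82.] [ 5.667e-01 -5.000e-04]
wide1 0.57 [251. 166.] [0.4602 0.0671]
slim1 0.94 [344. 168.] [ 0.4574 -0.0586]
slim1 0.91 [197.  61.] [0.5911 0.1343]
slim1 0.7 [180. 170.] [0.4551 0.1631]
slim1 0.24 [412.  77.] [ 0.5733 -0.1327]
([(array([0.4628, 0.0623]), 10.0), (array([0.4564, 0.0623]), 10.6), (array([0.4671, 0.0559]), 11.9)], (np.float64(253.25634467866723), np.float64(189.63543226512311), np.float64(10.92491858504992)))
```

Request:
servo_tool --pt "0 0 4 0 0 0 -1" --pt "0 0 4 0 0 0 -1" --pt "0 0 3.5 0 0 0 -1" --pt "0 0 1.7 0 0 0 -1" --pt "0 0 0 0 0 0 -1" --squeeze 50

```text
clock: 13.95
position: [0.4587, 0.0648, 0.1108]
ee_rot: [0.0, 1.0, 0.0, -0.003]
contact_force: [0.6, 0.5, 0.3]
width: 0.0854
gripper_force: 0.0
```

Request:
servo_tool --pt "0 0 0 0 0 0 -0.5" --pt "0 0 0 0 0 0 0" --pt "0 0 0 0 0 0 0.5" --pt "0 0 0 0 0 0 1" --pt "0 0 0 0 0 0 1"

```text
clock: 14.45
position: [0.4611, 0.0642, 0.1141]
ee_rot: [0.0, 1.0, -0.0, 0.001]
contact_force: [-0.1, -0.6, 1.6]
width: 0.0182
gripper_force: 48.7
```

Request:
servo_tool --pt "0 0 0 0 0 0 1" --pt "0 0 0 0 0 0 1" --pt "0 0 -3.5 0 0 0 1" --pt "0 0 -4 0 0 0 1" --pt "0 0 -4 0 0 0 1" --squeeze 70

```text
clock: 14.95
position: [0.4593, 0.0645, 0.2283]
ee_rot: [-0.0, 1.0, -0.0, -0.002]
contact_force: [1.8, -0.4, -3.7]
width: 0.0175
gripper_force: 69.3
```

Request:
servo_tool --pt "0 0 -4 0 0 0 1" --pt "0 0 -4 0 0 0 1" --pt "2.3 -3.5 0 0 0 0 1" --pt "2.3 -3.5 0 0 0 0 1" --pt "2.3 -3.5 0 0 0 0 1"

```text
clock: 15.45
position: [0.5297, 0.1704, 0.3076]
ee_rot: [0.0, 1.0, -0.001, -0.001]
contact_force: [0.7, 0.1, -3.1]
width: 0.0173
gripper_force: 69.4
```

Request:
servo_tool --pt "2.3 -3.5 0 0 0 0 1" --pt "2.3 -3.5 0 0 0 0 1" --pt "2.3 -3.5 0 0 0 0 1" --pt "0 0 0 0 0 0 1" --pt "0 0 0 0 0 0 1"

```text
clock: 15.95
position: [0.5982, 0.275, 0.3056]
ee_rot: [0.001, 1.0, 0.001, -0.002]
contact_force: [-0.5, -0.9, -3.2]
width: 0.0177
gripper_force: 69.6
```

```bash
cat >> h.py <<'E'
def inhand(m,dz,fn=None,lab="wide1"):
    p=manip.get_state()["position"]; im,k=snap("wrist",fn); print("pos",np.round(p,4))
    for d in finder.silhouettes(lab,"wrist"):
        r=d["region"]
        if r[200,252] or r[180,252]:
            vv,uu=np.nonzero(r); print(round(d["p"],2),"cols",uu.min(),uu.max(),"top",vv.min())
    for dx in(-.003,0,.003):
        q=np.array([proj("",a+[p[0]+dx,p[1],p[2]-dz],k) for a in m]); print(dx,np.round([q.min(0)[0],q.max(0)[0],q.min(0)[1]],1))
    return im,k
E
python3 - <<'E'
from h import *
inhand(ring(.045,0),.1132,"w6.png")
E
```

```text
pos [0.5982 0.275  0.3056]
0.7 cols 204 304 top 145
-0.003 [203.  302.5 142.7]
0 [202.8 302.6 139.2]
0.003 [202.7 302.8 135.6]
```

Request:
servo_tool --pt "0.1 0 2 0 0 0 1" --pt "0 0 3 0 0 0 1" --pt "0 0 3 0 0 0 1" --pt "0 0 2 0 0 0 1" --pt "0 0 0.7 0 0 0 1"

```text
clock: 16.55
position: [0.5982, 0.2732, 0.1993]
ee_rot: [0.0, 1.0, -0.001, -0.002]
contact_force: [1.0, 0.2, -3.0]
width: 0.0173
gripper_force: 69.6
```

Request:
servo_tool --pt "0 0 0.2 0 0 0 1" --pt "0 0 0.2 0 0 0 1" --pt "0 0 0 0 0 0 1" --pt "0 0 0 0 0 0 1" --pt "0 0 0 0 0 0 1"

```text
clock: 17.05
position: [0.6, 0.2744, 0.1981]
ee_rot: [-0.0, 1.0, -0.0, 0.001]
contact_force: [1.2, 0.6, -3.2]
width: 0.0177
gripper_force: 69.6
```

Request:
servo_tool --pt "0 0 0.1 0 0 0 1" --pt "0 0 0.1 0 0 0 1" --pt "0 0 0 0 0 0 1" --pt "0 0 0 0 0 0 1" --pt "0 0 0 0 0 0 1"

```text
clock: 17.55
position: [0.5997, 0.2744, 0.1952]
ee_rot: [0.0, 1.0, -0.0, -0.0]
contact_force: [0.4, 0.6, -3.4]
width: 0.0177
gripper_force: 69.6
```

Request:
servo_tool --pt "0 -0.05 0.2 0 0 0 1" --pt "0 0 0.2 0 0 0 1" --pt "0 0 0.1 0 0 0 1" --pt "0 0 0 0 0 0 1" --pt "0 0 0 0 0 0 1"

```text
clock: 18.05
position: [0.5998, 0.2749, 0.1902]
ee_rot: [0.0, 1.0, -0.0, 0.0]
contact_force: [0.4, -0.5, -3.9]
width: 0.0176
gripper_force: 69.6
```

Request:
servo_tool --pt "0 0 0.1 0 0 0 1" --pt "0 0 0.1 0 0 0 1" --pt "0 0 0 0 0 0 1" --pt "0 0 0 0 0 0 1" --pt "0 0 0 0 0 0 1"

```text
clock: 18.55
position: [0.5998, 0.275, 0.1883]
ee_rot: [-0.0, 1.0, -0.0, 0.0]
contact_force: [0.9, 0.1, -3.9]
width: 0.0175
gripper_force: 69.6
```

Still free; 1 mm more, then release and go up.

Request:
servo_tool --pt "0 0 0.1 0 0 0 1" --pt "0 0 0 0 0 0 1" --pt "0 0 0 0 0 0 1" --pt "0 0 0 0 0 0 0.3" --pt "0 0 0 0 0 0 -0.2"

```text
clock: 19.05
position: [0.5996, 0.2747, 0.1878]
ee_rot: [0.0, 1.0, -0.0, 0.0]
contact_force: [-0.4, -0.4, 0.3]
width: 0.0429
gripper_force: 0.0
```

Request:
servo_tool --pt "0 0 0 0 0 0 -0.5" --pt "0 0 0 0 0 0 -0.5" --pt "0 0 -3.5 0 0 0 -1" --pt "0 0 -4 0 0 0 -1" --pt "0 0 -4 0 0 0 -1"

```text
clock: 19.55
position: [0.5993, 0.2747, 0.3033]
ee_rot: [0.0, 1.0, -0.0, -0.001]
contact_force: [1.2, -0.6, -0.6]
width: 0.0857
gripper_force: 0.0
```

```bash
python3 - <<'E'
from h import *
im,k=look(fn="w7.png"); print(spig(im,k,(.597,.275),.01,.201))
E
```

```text
pos [0.5993 0.2747 0.3033] 19.55
wide1 0.92 [428. 181.] [ 0.5637 -0.0026]
wide1 0.61 [250. 167.] [0.5867 0.2787]
slim1 0.89 [319. 245.] [0.454  0.1635]
slim1 0.63 [341. 164.] [0.5912 0.1366]
slim1 0.58 [452. 241.] [ 0.4602 -0.0596]
([(array([0.6024, 0.2749]), 10.8), (array([0.595 , 0.2753]), 12.2), (array([0.6051, 0.2682]), 13.0)], (np.float64(252.61444819579282), np.float64(196.00287258382815), np.float64(11.532555917935442)))
```

View pics/w7.png

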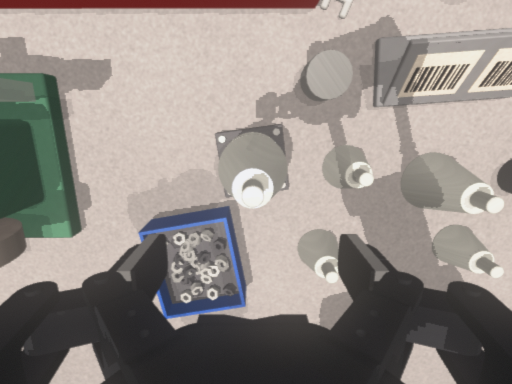

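The second sleeve is nested: its spigot is at (253,195), upright and centred. Next is the third wide one.

Request:
servo_tool --pt "-0.6 4.6 0 0 0 0 -1" --pt "-0.6 4.6 0 0 0 0 -1" --pt "-0.6 4.6 0 0 0 0 -1" --pt "-0.6 4.6 0 0 0 0 -1" --pt "-0.6 4.6 1 0 0 0 -1"

```text
clock: 20.2
position: [0.5691, 0.0432, 0.2921]
ee_rot: [0.0, 1.0, -0.0, 0.0]
contact_force: [1.6, -1.2, 0.0]
width: 0.0851
gripper_force: 0.0
```

Request:
servo_tool --pt "-0.5 4.6 1.5 0 0 0 -1" --pt "0 0 3.3 0 0 0 -1" --pt "0 0 0 0 0 0 -1" --pt "0 0 0 0 0 0 -1" --pt "0 0 0 0 0 0 -1"

```text
clock: 20.7
position: [0.5653, -0.0003, 0.2453]
ee_rot: [0.0, 1.0, 0.0, 0.001]
contact_force: [0.0, 1.2, 0.4]
width: 0.0852
gripper_force: 0.0
```

```bash
python3 - <<'E'
from h import *
im,k=look(fn="w8.png"); print(spig(im,k,(.5645,-.001),.01,.128))
E
```

```text
pos [ 5.653e-01 -3.000e-04  2.453e-01] 20.7
wide1 0.77 [256. 169.] [ 0.5607 -0.0051]
wide1 0.56 [ 36. 139.] [0.6001 0.286 ]
slim1 0.93 [290. 237.] [ 0.4612 -0.0547]
slim1 0.83 [141. 244.] [0.4499 0.1622]
slim1 0.8 [151. 147.] [0.5899 0.1343]
([(array([ 0.5703, -0.0027]), 10.4), (array([ 0.564 , -0.0028]), 11.5), (array([ 0.5752, -0.0092]), 11.9)], (np.float64(253.75743826948866), np.float64(190.2528236763681), np.float64(10.907949976480644)))
```

Request:
servo_tool --pt "-0.2 0.25 3 0 0 0 -1" --pt "0 0 4 0 0 0 -1" --pt "0 0 4 0 0 0 -1" --pt "0 0 2.2 0 0 0 -1" --pt "0 0 0 0 0 0 -1" --squeeze 50

```text
clock: 21.35
position: [0.5604, -0.0027, 0.1097]
ee_rot: [-0.0, 1.0, 0.0, -0.003]
contact_force: [-0.4, -0.4, 0.0]
width: 0.0853
gripper_force: 0.0
```

Request:
servo_tool --pt "0 0 0 0 0 0 -0.5" --pt "0 0 0 0 0 0 0" --pt "0 0 0 0 0 0 0.5" --pt "0 0 0 0 0 0 1" --pt "0 0 0 0 0 0 1"

```text
clock: 21.85
position: [0.5632, -0.0037, 0.1135]
ee_rot: [0.0, 1.0, -0.0, 0.001]
contact_force: [-0.5, 0.1, 2.4]
width: 0.0183
gripper_force: 48.7
```

Request:
servo_tool --pt "0 0 0 0 0 0 1" --pt "0 0 0 0 0 0 1" --pt "0 0 -3.5 0 0 0 1" --pt "0 0 -4 0 0 0 1" --pt "0 0 -4.2 0 0 0 1" --squeeze 70

```text
clock: 22.35
position: [0.5613, -0.0035, 0.229]
ee_rot: [-0.0, 1.0, -0.0, -0.002]
contact_force: [1.3, -0.6, -3.7]
width: 0.0178
gripper_force: 68.6
```

Request:
servo_tool --pt "0 0 -4.2 0 0 0 1" --pt "0 0 -4.2 0 0 0 1" --pt "0 0 -4.2 0 0 0 1" --pt "0.6 -4.6 0 0 0 0 1" --pt "0.6 -4.6 0 0 0 0 1"

```text
clock: 22.85
position: [0.5751, 0.0882, 0.3564]
ee_rot: [0.0, 1.0, -0.002, 0.001]
contact_force: [0.6, 1.1, -3.8]
width: 0.0177
gripper_force: 69.0
```

Request:
servo_tool --pt "0.6 -4.6 0 0 0 0 1" --pt "0.6 -4.6 0 0 0 0 1" --pt "0.6 -4.6 0 0 0 0 1" --pt "0.7 -4.6 0 0 0 0 1" --pt "0 0 0 0 0 0 1"

```text
clock: 23.35
position: [0.5993, 0.2788, 0.3525]
ee_rot: [-0.002, 1.0, 0.003, -0.002]
contact_force: [-0.7, -0.6, -3.3]
width: 0.0177
gripper_force: 69.3
```

Request:
servo_tool --pt "0 0 0 0 0 0 1" --pt "0 0 0 0 0 0 1" --pt "0 0 0 0 0 0 1" --pt "0 0 0 0 0 0 1" --pt "0 0 0 0 0 0 1"

```text
clock: 23.85
position: [0.5997, 0.2714, 0.3556]
ee_rot: [-0.0, 1.0, -0.001, 0.0]
contact_force: [-0.3, -0.3, -2.1]
width: 0.0175
gripper_force: 69.3
```

```bash
python3 - <<'E'
from h import *
inhand(ring(.045,0),.1132,"w9.png")
E
```

```text
pos [0.5997 0.2714 0.3556]
0.74 cols 201 302 top 138
-0.003 [203.3 302.7 143.4]
0 [203.1 302.8 139.8]
0.003 [202.9 303.  136.3]
```

Request:
servo_tool --pt "-0.35 -0.3 0 0 0 0 1" --pt "0 0 3 0 0 0 1" --pt "0 0 3 0 0 0 1" --pt "0 0 2.5 0 0 0 1" --pt "0 0 1.2 0 0 0 1"

```text
clock: 24.45
position: [0.5946, 0.2752, 0.2556]
ee_rot: [0.001, 1.0, -0.0, -0.002]
contact_force: [0.4, -0.8, -3.0]
width: 0.0176
gripper_force: 69.3
```

Request:
servo_tool --pt "0 0 0.2 0 0 0 1" --pt "0 0 0.2 0 0 0 1" --pt "0 0 0 0 0 0 1" --pt "0 0 0 0 0 0 1" --pt "0 0 0 0 0 0 1"

```text
clock: 24.95
position: [0.5966, 0.2756, 0.2554]
ee_rot: [-0.0, 1.0, -0.0, 0.001]
contact_force: [-0.3, 0.2, -3.2]
width: 0.018
gripper_force: 69.3
```

Request:
servo_tool --pt "0 0 0.2 0 0 0 1" --pt "0 0 0.1 0 0 0 1" --pt "0 0 0 0 0 0 1" --pt "0 0 0 0 0 0 1" --pt "0 0 0 0 0 0 1"

```text
clock: 25.45
position: [0.5962, 0.2754, 0.2513]
ee_rot: [0.0, 1.0, -0.0, 0.0]
contact_force: [0.2, -0.1, -2.4]
width: 0.0179
gripper_force: 69.3
```

Request:
servo_tool --pt "0 0.1 0.2 0 0 0 1" --pt "0 0 0.2 0 0 0 1" --pt "0 0 0.1 0 0 0 1" --pt "0 0 0 0 0 0 1" --pt "0 0 0 0 0 0 1"

```text
clock: 25.95
position: [0.5961, 0.2744, 0.2462]
ee_rot: [0.0, 1.0, -0.0, -0.0]
contact_force: [-0.4, 0.4, -3.4]
width: 0.0177
gripper_force: 69.3
```

Request:
servo_tool --pt "0 0 0.1 0 0 0 1" --pt "0 0 0.1 0 0 0 1" --pt "0 0 0.1 0 0 0 1" --pt "0 0 0 0 0 0 1" --pt "0 0 0 0 0 0 1"

```text
clock: 26.45
position: [0.5959, 0.2744, 0.2432]
ee_rot: [0.0, 1.0, -0.0, -0.0]
contact_force: [-0.7, -0.0, -3.8]
width: 0.0177
gripper_force: 69.3
```

Release, rise, look.

Request:
servo_tool --pt "0 0 0 0 0 0 1" --pt "0 0 0 0 0 0 1" --pt "0 0 0 0 0 0 0.3" --pt "0 0 0 0 0 0 -0.2" --pt "0 0 0 0 0 0 -0.5"

```text
clock: 26.95
position: [0.5968, 0.2745, 0.244]
ee_rot: [-0.0, 1.0, -0.0, 0.001]
contact_force: [-0.2, -0.1, -0.3]
width: 0.0579
gripper_force: 0.0
```

Request:
servo_tool --pt "0 0 0 0 0 0 -0.5" --pt "0 0 -3.0 0 0 0 -0.8" --pt "0 0 -4 0 0 0 -1" --pt "0 0 -4 0 0 0 -1" --pt "0 0 0 0 0 0 -1"

```text
clock: 27.45
position: [0.5984, 0.2752, 0.3605]
ee_rot: [-0.002, 1.0, -0.0, 0.006]
contact_force: [0.0, 0.4, -0.2]
width: 0.0855
gripper_force: 0.0
```

```bash
python3 - <<'E'
from h import *
im,k=look(fn="w10.png"); print(spig(im,k,(.597,.275),.01,.256))
E
```

```text
pos [0.5984 0.2752 0.3605] 27.45
wide1 0.71 [252. 172.] [0.5716 0.2773]
slim1 0.98 [313. 233.] [0.4565 0.1643]
slim1 0.96 [434. 233.] [ 0.4552 -0.062 ]
slim1 0.63 [333. 161.] [0.5901 0.1361]
([(array([0.6029, 0.275 ]), 10.1), (array([0.5968, 0.2753]), 10.6), (array([0.6012, 0.2733]), 12.8)], (np.float64(253.65534568288152), np.float64(195.89528663204416), np.float64(11.431181206533804)))
```

View pics/w10.png

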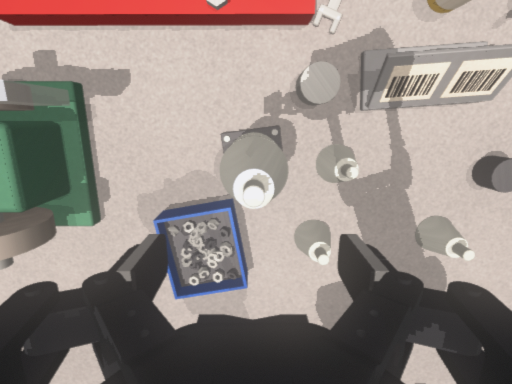

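The third wide sleeve is nested too, with its spigot at (254,194). The three slim sleeves stand near (345,168), (320,255) and (460,248).

Request:
servo_tool --pt "-0.3 4.6 0 0 0 0 -1" --pt "-0.3 4.7 0 0 0 0 -1" --pt "-0.2 4.7 0 0 0 0 -1" --pt "0 0 4.5 0 0 0 -1" --pt "0 0 4.5 0 0 0 -1"

```text
clock: 28.1
position: [0.5881, 0.1326, 0.2621]
ee_rot: [-0.0, 1.0, -0.002, 0.001]
contact_force: [1.1, 1.0, -0.2]
width: 0.0856
gripper_force: 0.0
```

Request:
servo_tool --pt "0 0 4.5 0 0 0 -1" --pt "0 0 2 0 0 0 -1" --pt "0 0 0 0 0 0 -1" --pt "0 0 0 0 0 0 -1" --pt "0 0 0 0 0 0 -1"

```text
clock: 28.6
position: [0.5891, 0.1345, 0.1997]
ee_rot: [-0.0, 1.0, -0.0, 0.001]
contact_force: [0.1, -0.3, 0.5]
width: 0.0854
gripper_force: 0.0
```

```bash
python3 - <<'E'
from h import *
im,k=look(("slim1","label_left","label_right"),fn="w11.png"); print(spig(im,k,(.590,.136),.009,.092))
for l in("label_left","label_right"):
  for d in finder.tip_of(l,"wrist")[:2]: print(l,round(d["p"],2),np.round(back("",d["at"],.07,k),4))
E
```

```text
pos [0.5891 0.1345 0.1997] 28.6
slim1 0.73 [229. 273.] [0.4537 0.1654]
slim1 0.71 [400. 270.] [ 0.4586 -0.0581]
slim1 0.56 [254. 172.] [0.5901 0.1335]
label_left 0.84 [349.  44.] [0.7289 0.0318]
label_right 0.98 [456.  38.] [ 0.7341 -0.0821]
([(array([0.5862, 0.1334]), 11.3), (array([0.593 , 0.1334]), 10.0), (array([0.5882, 0.1331]), 9.2)], (np.float64(251.3786541949452), np.float64(191.26388333660674), np.float64(10.198121195169657)))
label_left 0.84 [0.7133 0.0534 0.07  ]
label_right 0.98 [ 0.7174 -0.0367  0.07  ]
```

Request:
servo_tool --pt "0 0.1 3 0 0 0 -1" --pt "0 0 4 0 0 0 -1" --pt "0 0 3.5 0 0 0 -1" --pt "0 0 1.8 0 0 0 -1" --pt "0 0 0 0 0 0 -1" --squeeze 50

```text
clock: 29.4
position: [0.5859, 0.1331, 0.0726]
ee_rot: [0.0, 1.0, -0.0, -0.003]
contact_force: [0.1, 0.1, 0.5]
width: 0.0853
gripper_force: 0.0
```

Request:
servo_tool --pt "0 0 0 0 0 0 -0.5" --pt "0 0 0 0 0 0 0" --pt "0 0 0 0 0 0 0.5" --pt "0 0 0 0 0 0 1" --pt "0 0 0 0 0 0 1"

```text
clock: 29.9
position: [0.5886, 0.1334, 0.0763]
ee_rot: [-0.0, 1.0, -0.0, 0.001]
contact_force: [-0.9, 0.1, 3.6]
width: 0.0164
gripper_force: 48.7
```

Request:
servo_tool --pt "0 0 0 0 0 0 1" --pt "0 0 0 0 0 0 1" --pt "0 0 -3.5 0 0 0 1" --pt "0 0 -4.4 0 0 0 1" --pt "0 0 -4.4 0 0 0 1" --squeeze 60

```text
clock: 30.4
position: [0.587, 0.1332, 0.1981]
ee_rot: [0.0, 1.0, -0.0, -0.002]
contact_force: [0.4, 0.2, -1.3]
width: 0.0159
gripper_force: 58.7
```

Request:
servo_tool --pt "0 0 -4.7 0 0 0 1" --pt "-0.9 4.2 0 0 0 0 1" --pt "-0.9 4.2 0 0 0 0 1" --pt "-0.9 4.2 0 0 0 0 1" --pt "-0.9 4.2 0 0 0 0 1"

```text
clock: 30.9
position: [0.5509, -0.0358, 0.2445]
ee_rot: [-0.0, 1.0, 0.0, -0.001]
contact_force: [0.6, -0.4, -1.7]
width: 0.0162
gripper_force: 58.9
```

Request:
servo_tool --pt "-0.9 4.2 0 0 0 0 1" --pt "-0.9 4.2 0 0 0 0 1" --pt "-0.9 4.2 0 0 0 0 1" --pt "-0.9 4.2 0 0 0 0 1" --pt "-0.9 4.2 0 0 0 0 1"

```text
clock: 31.4
position: [0.5058, -0.2459, 0.2444]
ee_rot: [-0.0, 1.0, -0.0, -0.001]
contact_force: [1.1, -0.0, -2.2]
width: 0.016
gripper_force: 58.9
```

Request:
servo_tool --pt "-0.9 4.2 0 0 0 0 1" --pt "0 0 0 0 0 0 1" --pt "0 0 0 0 0 0 1" --pt "0 0 0 0 0 0 1" --pt "0 0 0 0 0 0 1"

```text
clock: 31.9
position: [0.4981, -0.2852, 0.2451]
ee_rot: [-0.0, 1.0, 0.001, -0.0]
contact_force: [-0.1, 0.2, -2.6]
width: 0.0161
gripper_force: 59.1
```

```bash
python3 - <<'E'
from h import *
im,k=inhand(ring(.034,0),.0765,"w12.png","slim1")
for d in finder.tip_of("slim_stand","wrist")[:3]: print(d["p"],d["at"],back("",d["at"],0,k))
cv2.imwrite("pics/w12c.png",cv2.resize(im[:200,170:370,::-1],None,fx=3,fy=3,interpolation=cv2.INTER_CUBIC))
E
```

```text
pos [ 0.4981 -0.2852  0.2451]
0.6 cols 209 297 top 161
-0.003 [209.7 296.7 162.8]
0 [209.5 296.9 158.8]
0.003 [209.4 297.1 154.8]
0.96 [461.1, 279.7] [ 0.32409037 -0.59936536  0.        ]
0.81 [255.5, 97.7] [ 0.58478581 -0.28838326  0.        ]
```

View pics/w12c.png

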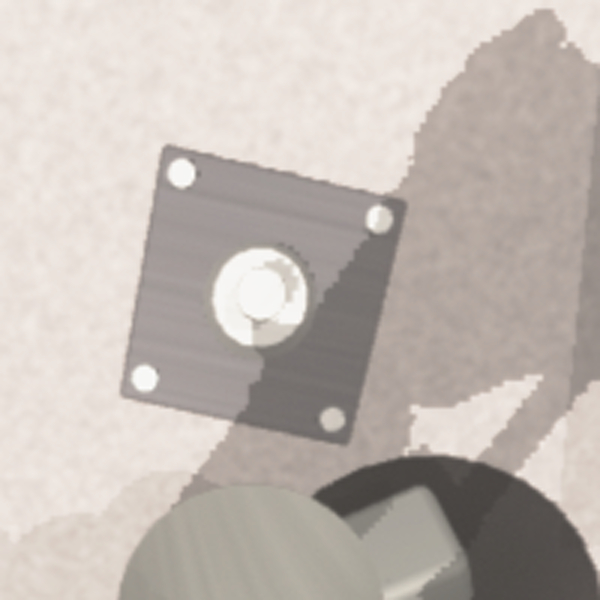

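The crop shows the slim stand's bolts at (181,173), (379,219), (145,378) and (332,419). Its spigot top is at crop (261,294). The held sleeve's mouth top is at row 162.

```bash
python3 - <<'E'
from h import *
k=K("wrist"); g=lambda u,v,z:back("",(u/3-.3+170,v/3-.3),z,k)
print(sum(g(*q,.013) for q in((181,173),(379,219),(145,378),(332,419)))/4, g(260,297,.034),g(261,294,.062), manip.get_state()["position"])
E
```

```text
[ 0.58190867 -0.28952442  0.013     ] [ 0.58210597 -0.28953365  0.034     ] [ 0.58163979 -0.28949428  0.062     ] [ 0.49819903 -0.28548152  0.24539051]
```

Request:
servo_tool --pt "4.3 0.2 0 0 0 0 1" --pt "4.3 0.2 0 0 0 0 1" --pt "0 0 3 0 0 0 1" --pt "0 0 4 0 0 0 1" --pt "0 0 4 0 0 0 1"

```text
clock: 32.55
position: [0.5849, -0.29, 0.1346]
ee_rot: [0.001, 1.0, 0.001, 0.001]
contact_force: [0.6, 0.4, -2.3]
width: 0.0161
gripper_force: 59.2
```

Request:
servo_tool --pt "0 0 2 0 0 0 1" --pt "0 0 0.6 0 0 0 1" --pt "0 0 0 0 0 0 1" --pt "0 0 0 0 0 0 1" --pt "0 0 0 0 0 0 1"

```text
clock: 33.05
position: [0.5851, -0.2913, 0.1114]
ee_rot: [0.001, 1.0, -0.0, 0.002]
contact_force: [0.1, 1.2, -2.7]
width: 0.0158
gripper_force: 59.1
```

Request:
servo_tool --pt "0 -0.1 0.3 0 0 0 1" --pt "0 0 0.3 0 0 0 1" --pt "0 0 0.3 0 0 0 1" --pt "0 0 0 0 0 0 1" --pt "0 0 0 0 0 0 1"

```text
clock: 33.55
position: [0.5838, -0.2896, 0.1001]
ee_rot: [-0.0, 1.0, -0.0, -0.0]
contact_force: [-0.7, 0.1, -2.2]
width: 0.0156
gripper_force: 59.1
```

Request:
servo_tool --pt "0 0 0.2 0 0 0 1" --pt "0 0 0.2 0 0 0 1" --pt "0 0 0 0 0 0 1" --pt "0 0 0 0 0 0 1" --pt "0 0 0 0 0 0 1"

```text
clock: 34.05
position: [0.5838, -0.2895, 0.0962]
ee_rot: [-0.0, 1.0, -0.0, -0.0]
contact_force: [-0.3, 0.8, -1.9]
width: 0.016
gripper_force: 59.1
```

Request:
servo_tool --pt "0 0 0.1 0 0 0 1" --pt "0 0 0 0 0 0 1" --pt "0 0 0 0 0 0 1" --pt "0 0 0 0 0 0 0.3" --pt "0 0 0 0 0 0 -0.2"

```text
clock: 34.55
position: [0.5846, -0.29, 0.0958]
ee_rot: [0.0, 1.0, -0.0, 0.001]
contact_force: [0.4, 0.0, -0.1]
width: 0.0429
gripper_force: 0.0
```

Request:
servo_tool --pt "0 0 0 0 0 0 -0.5" --pt "0 0 0 0 0 0 -0.5" --pt "0 0 -3.5 0 0 0 -1" --pt "0 0 -4 0 0 0 -1" --pt "0 0 -4 0 0 0 -1"

```text
clock: 35.05
position: [0.5838, -0.2895, 0.2113]
ee_rot: [-0.0, 1.0, -0.0, -0.0]
contact_force: [0.8, -0.7, 0.1]
width: 0.0853
gripper_force: 0.0
```

```bash
python3 - <<'E'
from h import *
im,k=look(("slim1",),fn="w13.png"); print(spig(im,k,(.582,-.2895),.009,.109))
print([ (np.round(d["box"]),round(d["p"],2)) for d in finder.silhouettes("slim1","wrist")[:4]], bbox(np.r_[ring(.034,.017),ring(.018,.081),ring(.009,.109)],.582,-.2895,k))
E
```

```text
pos [ 0.5838 -0.2895  0.2113] 35.05
slim1 0.79 [ 81. 261.] [ 0.4588 -0.0573]
slim1 0.58 [252. 172.] [ 0.5818 -0.2882]
([(array([ 0.5885, -0.2891]), 9.9), (array([ 0.5814, -0.2891]), 11.5), (array([ 0.5834, -0.2894]), 9.9)], (np.float64(253.06362632510567), np.float64(195.42385880635194), np.float64(10.386067540469643)))
[(array([ 70., 265.,  71.,  52.]), 0.8), (array([253., 173.,  56.,  57.]), 0.67)] [252.86122934 175.15651791  57.61233896  60.28756889]
```

Seated. Next is the slim sleeve at (0.458,-0.058).

Request:
servo_tool --pt "-2.1 -3.85 0 0 0 0 -1" --pt "-2.1 -3.85 0 0 0 0 -1" --pt "-2.1 -3.85 0 0 0 0 -1" --pt "-2.1 -3.85 0 0 0 0 -1" --pt "-2.1 -3.85 0 0 0 0 -1"

```text
clock: 35.7
position: [0.4772, -0.0954, 0.2089]
ee_rot: [-0.001, 1.0, -0.001, -0.001]
contact_force: [-0.0, 1.0, 1.2]
width: 0.0851
gripper_force: 0.0
```

Request:
servo_tool --pt "-2.1 -3.85 1 0 0 0 -1" --pt "0 0 0 0 0 0 -1" --pt "0 0 0 0 0 0 -1" --pt "0 0 0 0 0 0 -1" --pt "0 0 0 0 0 0 -1"

```text
clock: 36.2
position: [0.459, -0.0596, 0.2002]
ee_rot: [0.0, 1.0, -0.001, 0.0]
contact_force: [0.9, -0.6, 0.9]
width: 0.0856
gripper_force: 0.0
```

```bash
python3 - <<'E'
from h import *
im,k=look(("slim1",),fn="w14.png"); print(spig(im,k,(.458,-.058),.009,.092))
E
```

```text
pos [ 0.459  -0.0596  0.2002] 36.2
slim1 0.92 [ 63. 173.] [0.4581 0.1671]
slim1 0.89 [474.  54.] [ 0.5877 -0.2994]
slim1 0.7 [252. 173.] [ 0.458  -0.0584]
([(array([ 0.4633, -0.0589]), 10.0), (array([ 0.4582, -0.0585]), 9.5), (array([ 0.4684, -0.0648]), 10.8)], (np.float64(251.08188997132194), np.float64(192.88207027051317), np.float64(10.160103466786163)))
```

Request:
servo_tool --pt "0 -0.1 3 0 0 0 -1" --pt "0 0 4 0 0 0 -1" --pt "0 0 3.5 0 0 0 -1" --pt "0 0 1.8 0 0 0 -1" --pt "0 0 0 0 0 0 -1" --squeeze 50

```text
clock: 36.8
position: [0.4562, -0.0576, 0.0748]
ee_rot: [-0.001, 1.0, -0.001, -0.003]
contact_force: [-0.3, 0.6, 0.1]
width: 0.085
gripper_force: 0.0
```

Request:
servo_tool --pt "0 0 0 0 0 0 -0.5" --pt "0 0 0 0 0 0 0" --pt "0 0 0 0 0 0 0.5" --pt "0 0 0 0 0 0 1" --pt "0 0 0 0 0 0 1"

```text
clock: 37.3
position: [0.4586, -0.0577, 0.0781]
ee_rot: [0.0, 1.0, -0.0, 0.001]
contact_force: [1.2, 0.8, 2.8]
width: 0.0159
gripper_force: 48.7
```

Request:
servo_tool --pt "0 0 0 0 0 0 1" --pt "0 0 0 0 0 0 1" --pt "0 0 -3.5 0 0 0 1" --pt "0 0 -4.4 0 0 0 1" --pt "0 0 -4.4 0 0 0 1" --squeeze 60

```text
clock: 37.8
position: [0.4569, -0.0573, 0.2007]
ee_rot: [-0.0, 1.0, -0.0, -0.001]
contact_force: [0.9, -0.0, -2.1]
width: 0.0158
gripper_force: 59.1
```

Request:
servo_tool --pt "0 0 -4.7 0 0 0 1" --pt "2.1 3.85 0 0 0 0 1" --pt "2.1 3.85 0 0 0 0 1" --pt "2.1 3.85 0 0 0 0 1" --pt "2.1 3.85 0 0 0 0 1"

```text
clock: 38.3
position: [0.5421, -0.2127, 0.2466]
ee_rot: [-0.0, 1.0, -0.0, -0.001]
contact_force: [1.1, 0.1, -1.8]
width: 0.0164
gripper_force: 59.2
```

Request:
servo_tool --pt "2.1 3.85 0 0 0 0 1" --pt "2.1 3.85 0 0 0 0 1" --pt "0 0 0 0 0 0 1" --pt "0 0 0 0 0 0 1" --pt "0 0 0 0 0 0 1"

```text
clock: 38.8
position: [0.5831, -0.2875, 0.2465]
ee_rot: [-0.001, 1.0, -0.0, -0.001]
contact_force: [-0.5, -0.2, -2.4]
width: 0.0157
gripper_force: 59.4
```

```bash
python3 - <<'E'
from h import *
im,k=inhand(ring(.034,0),.0765,"w15.png","slim1")
E
```

```text
pos [ 0.5831 -0.2875  0.2465]
0.81 cols 210 297 top 160
-0.003 [209.8 296.9 162.7]
0 [209.6 297.  158.7]
0.003 [209.5 297.2 154.7]
```

Request:
servo_tool --pt "0 0.15 0 0 0 0 1" --pt "0 0 2.5 0 0 0 1" --pt "0 0 3 0 0 0 1" --pt "0 0 3 0 0 0 1" --pt "0 0 0.7 0 0 0 1"

```text
clock: 39.4
position: [0.5817, -0.2882, 0.1521]
ee_rot: [-0.002, 1.0, 0.0, -0.003]
contact_force: [-0.3, 0.1, -2.1]
width: 0.0157
gripper_force: 59.3
```

Request:
servo_tool --pt "0 0 0.2 0 0 0 1" --pt "0 0 0 0 0 0 1" --pt "0 0 0 0 0 0 1" --pt "0 0 0 0 0 0 1" --pt "0 0 0 0 0 0 1"

```text
clock: 39.9
position: [0.5844, -0.2904, 0.1544]
ee_rot: [0.001, 1.0, -0.0, 0.001]
contact_force: [0.8, 0.2, -1.4]
width: 0.0155
gripper_force: 59.3
```

Request:
servo_tool --pt "0 0 0.3 0 0 0 1" --pt "0 0 0.3 0 0 0 1" --pt "0 0 0.3 0 0 0 1" --pt "0 0 0 0 0 0 1" --pt "0 0 0 0 0 0 1"

```text
clock: 40.4
position: [0.5837, -0.2898, 0.1439]
ee_rot: [-0.0, 1.0, -0.0, -0.0]
contact_force: [-1.3, 0.2, -1.8]
width: 0.0159
gripper_force: 59.5
```

Request:
servo_tool --pt "0 0 0.1 0 0 0 1" --pt "0 0 0.1 0 0 0 1" --pt "0 0 0 0 0 0 1" --pt "0 0 0 0 0 0 1" --pt "0 0 0 0 0 0 1"

```text
clock: 40.9
position: [0.5838, -0.2899, 0.1424]
ee_rot: [-0.0, 1.0, -0.0, -0.0]
contact_force: [-1.0, 1.6, -1.1]
width: 0.0158
gripper_force: 59.6
```

Request:
servo_tool --pt "0 0 0 0 0 0 0.3" --pt "0 0 0 0 0 0 -0.2" --pt "0 0 0 0 0 0 -0.5" --pt "0 0 0 0 0 0 -0.5" --pt "0 0 -3 0 0 0 -1"

```text
clock: 41.4
position: [0.5816, -0.2888, 0.1684]
ee_rot: [-0.002, 1.0, -0.0, -0.004]
contact_force: [-0.0, -0.0, -0.0]
width: 0.0765
gripper_force: 0.0
```

Request:
servo_tool --pt "0 0 -4 0 0 0 -1" --pt "0 0 -4 0 0 0 -1" --pt "0 0 0 0 0 0 -1" --pt "0 0 0 0 0 0 -1" --pt "0 0 0 0 0 0 -1"

```text
clock: 41.9
position: [0.5833, -0.2898, 0.2511]
ee_rot: [-0.0, 1.0, -0.0, -0.001]
contact_force: [-0.2, -0.6, -0.0]
width: 0.085
gripper_force: 0.0
```

```bash
python3 - <<'E'
from h import *
im,k=look(("slim1",),fn="w16.png"); print(spig(im,k,(.582,-.2895),.009,.155))
print([ (np.round(d["box"]),round(d["p"],2)) for d in finder.silhouettes("slim1","wrist")[:4]], bbox(np.r_[ring(.034,.063),ring(.018,.127),ring(.009,.155)],.582,-.2895,k))
E
```

```text
pos [ 0.5833 -0.2898  0.2511] 41.9
slim1 0.68 [252. 172.] [ 0.5732 -0.2881]
([(array([ 0.5888, -0.2898]), 10.4), (array([ 0.5836, -0.2898]), 10.4), (array([ 0.5816, -0.2898]), 12.0)], (np.float64(252.82371445137832), np.float64(196.76049869370866), np.float64(10.654407867000419)))
[(array([251., 143.,  14.,   3.]), 0.64)] [252.73911517 175.90274392  58.70376986  61.9391626 ]
```

Fine. Now the last slim sleeve.

Request:
servo_tool --pt "-1.25 -4.5 0 0 0 0 -1" --pt "-1.25 -4.5 0 0 0 0 -1" --pt "-1.25 -4.5 0 0 0 0 -1" --pt "-1.25 -4.5 0 0 0 0 -1" --pt "-1.25 -4.5 0 0 0 0 -1"

```text
clock: 42.55
position: [0.5204, -0.0634, 0.2513]
ee_rot: [-0.0, 1.0, -0.001, -0.001]
contact_force: [0.7, 0.4, -0.0]
width: 0.0851
gripper_force: 0.0
```

Request:
servo_tool --pt "-1.25 -4.5 0 0 0 0 -1" --pt "-1.25 -4.5 0 0 0 0 -1" --pt "-1.25 -4.5 0 0 0 0 -1" --pt "-1.25 -4.5 0 0 0 0 -1" --pt "-1.25 -4.5 1 0 0 0 -1"

```text
clock: 43.05
position: [0.4589, 0.1617, 0.2426]
ee_rot: [-0.0, 1.0, -0.0, 0.001]
contact_force: [0.7, 0.8, 0.2]
width: 0.0854
gripper_force: 0.0
```

Request:
servo_tool --pt "0 -0.3 4 0 0 0 -1" --pt "0 0 0 0 0 0 -1" --pt "0 0 0 0 0 0 -1" --pt "0 0 0 0 0 0 -1" --pt "0 0 0 0 0 0 -1"

```text
clock: 43.55
position: [0.4606, 0.1622, 0.2037]
ee_rot: [-0.0, 1.0, -0.001, 0.001]
contact_force: [0.2, 0.7, -1.2]
width: 0.0855
gripper_force: 0.0
```

```bash
python3 - <<'E'
from h import *
im,k=look(("slim1",),fn="w17.png"); print(spig(im,k,(.457,.166),.009,.092))
E
```

```text
pos [0.4606 0.1622 0.2037] 43.55
slim1 0.56 [252. 176.] [0.4546 0.1626]
([(array([0.4605, 0.1625]), 10.2), (array([0.4538, 0.1628]), 11.0), (array([0.467 , 0.1581]), 9.3)], (np.float64(248.77958151492678), np.float64(194.91963222337262), np.float64(9.997682006656005)))
```

Request:
servo_tool --pt "-0.5 0 3 0 0 0 -1" --pt "0 0 4 0 0 0 -1" --pt "0 0 3.5 0 0 0 -1" --pt "0 0 2.2 0 0 0 -1" --pt "0 0 0 0 0 0 -1" --squeeze 50

```text
clock: 44.15
position: [0.4522, 0.162, 0.0731]
ee_rot: [0.001, 1.0, -0.001, -0.003]
contact_force: [0.5, 0.3, -0.2]
width: 0.0853
gripper_force: 0.0
```

Request:
servo_tool --pt "0 0 0 0 0 0 -0.5" --pt "0 0 0 0 0 0 0" --pt "0 0 0 0 0 0 0.5" --pt "0 0 0 0 0 0 1" --pt "0 0 0 0 0 0 1"

```text
clock: 44.65
position: [0.4547, 0.1631, 0.0761]
ee_rot: [-0.0, 1.0, -0.0, 0.001]
contact_force: [0.4, 0.5, 3.7]
width: 0.0164
gripper_force: 48.7
```

Request:
servo_tool --pt "0 0 0 0 0 0 1" --pt "0 0 0 0 0 0 1" --pt "0 0 -3.5 0 0 0 1" --pt "0 0 -4.4 0 0 0 1" --pt "0 0 -4.4 0 0 0 1" --squeeze 60

```text
clock: 45.15
position: [0.4531, 0.1627, 0.1988]
ee_rot: [0.0, 1.0, -0.0, -0.001]
contact_force: [0.8, 0.3, -1.6]
width: 0.0159
gripper_force: 58.8
```

Request:
servo_tool --pt "0 0 -4.7 0 0 0 1" --pt "0 0 -3.7 0 0 0 1" --pt "1.28 4.52 0 0 0 0 1" --pt "1.28 4.52 0 0 0 0 1" --pt "1.28 4.52 0 0 0 0 1"

```text
clock: 45.65
position: [0.4923, 0.0263, 0.2822]
ee_rot: [0.0, 1.0, 0.001, -0.0]
contact_force: [-0.2, 0.2, -1.8]
width: 0.0159
gripper_force: 59.0
```

Request:
servo_tool --pt "1.28 4.52 0 0 0 0 1" --pt "1.28 4.52 0 0 0 0 1" --pt "1.28 4.52 0 0 0 0 1" --pt "1.28 4.52 0 0 0 0 1" --pt "1.28 4.52 0 0 0 0 1"

```text
clock: 46.15
position: [0.5561, -0.2004, 0.2815]
ee_rot: [-0.0, 1.0, -0.0, -0.001]
contact_force: [1.1, -0.6, -2.5]
width: 0.0159
gripper_force: 59.0
```

Request:
servo_tool --pt "1.28 4.52 0 0 0 0 1" --pt "1.28 4.52 0 0 0 0 1" --pt "0 0 0 0 0 0 1" --pt "0 0 0 0 0 0 1" --pt "0 0 0 0 0 0 1"

```text
clock: 46.65
position: [0.5814, -0.2881, 0.2816]
ee_rot: [-0.001, 1.0, -0.0, -0.001]
contact_force: [-0.2, 0.9, -2.3]
width: 0.016
gripper_force: 59.2
```

```bash
python3 - <<'E'
from h import *
im,k=inhand(ring(.034,0),.0775,"w18.png","slim1")
E
```

```text
pos [ 0.5814 -0.2881  0.2816]
0.91 cols 209 297 top 159
-0.003 [209.9 296.6 162.4]
0 [209.7 296.8 158.5]
0.003 [209.6 296.9 154.5]
```

Request:
servo_tool --pt "0.1 0.1 0 0 0 0 1" --pt "0 0 2.5 0 0 0 1" --pt "0 0 3 0 0 0 1" --pt "0 0 2.5 0 0 0 1" --pt "0 0 0.5 0 0 0 1"

```text
clock: 47.25
position: [0.5812, -0.2882, 0.1943]
ee_rot: [-0.002, 1.0, 0.0, -0.003]
contact_force: [-0.7, 0.5, -1.6]
width: 0.0163
gripper_force: 59.2
```

Request:
servo_tool --pt "0 0 0.2 0 0 0 1" --pt "0 0 0 0 0 0 1" --pt "0 0 0 0 0 0 1" --pt "0 0 0 0 0 0 1" --pt "0 0 0 0 0 0 1"

```text
clock: 47.75
position: [0.5833, -0.2904, 0.1963]
ee_rot: [0.0, 1.0, -0.0, 0.001]
contact_force: [0.5, 0.0, -0.6]
width: 0.0163
gripper_force: 59.2
```

Request:
servo_tool --pt "0 -0.05 0.3 0 0 0 1" --pt "0 0 0.3 0 0 0 1" --pt "0 0 0.2 0 0 0 1" --pt "0 0 0 0 0 0 1" --pt "0 0 0 0 0 0 1"

```text
clock: 48.25
position: [0.5829, -0.2896, 0.1871]
ee_rot: [-0.0, 1.0, -0.0, -0.0]
contact_force: [0.0, -0.3, -1.5]
width: 0.0163
gripper_force: 59.2
```

Request:
servo_tool --pt "0 0 0.1 0 0 0 1" --pt "0 0 0.1 0 0 0 1" --pt "0 0 0 0 0 0 1" --pt "0 0 0 0 0 0 1" --pt "0 0 0 0 0 0 1"

```text
clock: 48.75
position: [0.5828, -0.2896, 0.1853]
ee_rot: [-0.0, 1.0, -0.0, -0.0]
contact_force: [-0.3, -0.4, -0.8]
width: 0.0162
gripper_force: 59.3
```

Request:
servo_tool --pt "0 0 0 0 0 0 0.3" --pt "0 0 0 0 0 0 -0.2" --pt "0 0 0 0 0 0 -0.5" --pt "0 0 0 0 0 0 -0.5" --pt "0 0 -3 0 0 0 -1"

```text
clock: 49.25
position: [0.5807, -0.2882, 0.2114]
ee_rot: [-0.002, 1.0, -0.0, -0.004]
contact_force: [0.2, 0.0, -0.5]
width: 0.0766
gripper_force: 0.0
```

Request:
servo_tool --pt "-1 0 -4 0 0 0 -1" --pt "-3 0.5 -4 0 0 0 -1" --pt "-4 1.5 0 0 0 0 -1" --pt "-4 1.5 0 0 0 0 -1" --pt "-2.3 3.5 0 0 0 0 -1"

```text
clock: 49.75
position: [0.4376, -0.3577, 0.2965]
ee_rot: [-0.0, 1.0, 0.001, 0.0]
contact_force: [2.4, 0.1, 0.2]
width: 0.0852
gripper_force: 0.0
```

Request:
servo_tool --pt "0 0 0 0 0 0 -1" --pt "0 0 0 0 0 0 -1" --pt "0 0 0 0 0 0 -1" --pt "0 0 0 0 0 0 -1" --pt "0 0 0 0 0 0 -1"

```text
clock: 50.25
position: [0.4408, -0.3588, 0.295]
ee_rot: [-0.0, 1.0, 0.001, -0.0]
contact_force: [-0.5, -1.0, 0.3]
width: 0.0852
gripper_force: 0.0
```

```bash
python3 - <<'E'
from h import *
im,k=look(("slim1","scanner"),fn="w19.png"); 
for l,z in(("scanner_grip",.042),("scanner_eye",.032)):
  for d in finder.tip_of(l,"wrist")[:2]: print(l,round(d["p"],2),np.round(d["at"]),np.round(back("",d["at"],z,k),4))
s,ks=snap("scene","s2.png")
a=cv2.resize(s[:,:,::-1][140:320,180:320],None,fx=3,fy=3,interpolation=cv2.INTER_CUBIC); b=cv2.resize(im[:,:,::-1],None,fx=.74,fy=.74)
c=np.zeros((540,800,3),np.uint8); c[:,:420]=a; c[:284,421:800]=b[:,:379]; cv2.imwrite("pics/c19.png",c)
E
```

```text
pos [ 0.4408 -0.3588  0.295 ] 50.25
slim1 0.55 [187.  38.] [ 0.6081 -0.2683]
scanner 0.6 [258. 166.] [ 0.4312 -0.3664]
scanner_grip 0.87 [257. 173.] [ 0.4286 -0.3641  0.042 ]
scanner_eye 0.64 [236. 125.] [ 0.4931 -0.336   0.032 ]
```

View pics/c19.png

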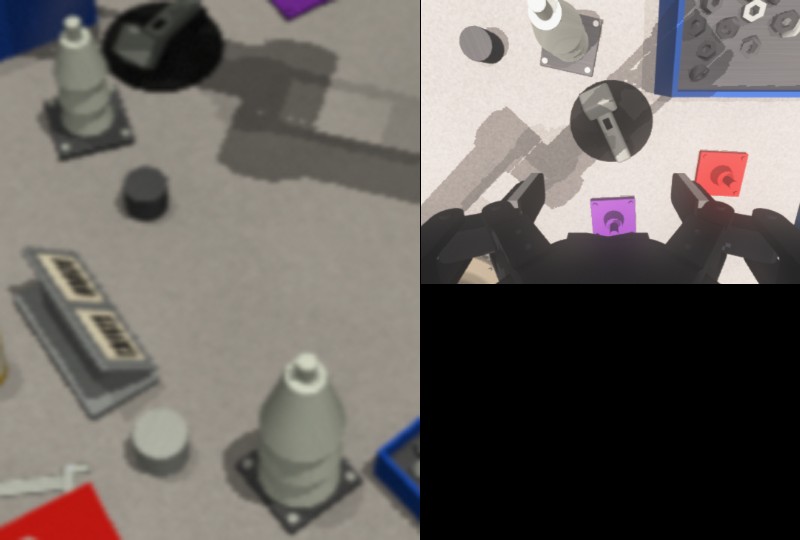

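Both stacks stand straight and complete: the slim one at (80,90) and the wide one at (305,440) in the composite. The scanner is on its mat with the head turned about 22° to the left.

Request:
servo_tool --pt "-1.1 0.4 3 0 0 0 -1" --pt "0 0 4 0 0 -7.5 -1" --pt "0 0 3 0 0 -7.5 -1" --pt "0 0 2 0 0 -7.5 -1" --pt "0 0 0 0 0 0 -1"

```text
clock: 51.05
position: [0.4275, -0.3619, 0.1721]
ee_rot: [-0.003, 0.981, 0.195, -0.002]
contact_force: [-0.1, -0.4, 0.5]
width: 0.0854
gripper_force: 0.0
```

Request:
servo_tool --pt "0 0 0 0 0 0 -1" --pt "0 0 0 0 0 0 -1" --pt "0 0 0 0 0 0 -1" --pt "0 0 0 0 0 0 -1" --pt "0 0 0 0 0 0 -1"

```text
clock: 51.55
position: [0.4293, -0.3637, 0.1758]
ee_rot: [0.001, 0.981, 0.195, 0.0]
contact_force: [0.3, 0.2, -0.3]
width: 0.0855
gripper_force: 0.0
```

```bash
python3 - <<'E'
from h import *
im,k=look(("scanner","mat"),fn="w20.png"); print(manip.get_state()["ee_rot"])
for l,z in(("scanner_grip",.042),("scanner_eye",.032)):
  for d in finder.tip_of(l,"wrist")[:2]: print(l,round(d["p"],2),np.round(d["at"]),np.round(back("",d["at"],z,k),4))
E
```

```text
pos [ 0.4293 -0.3637  0.1758] 51.55
scanner 0.58 [253. 175.] [ 0.4305 -0.3639]
mat 0.85 [256. 173.] [ 0.4342 -0.3657]
[2.19666698e-04 9.80842539e-01 1.94802094e-01 9.52717748e-05]
scanner_grip 0.62 [252. 183.] [ 0.4314 -0.3621  0.042 ]
scanner_eye 0.56 [248. 112.] [ 0.4914 -0.3332  0.032 ]
```

View pics/w20.png

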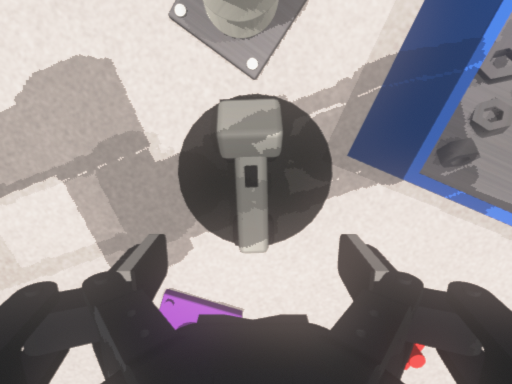

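The handle lies along the tool's x axis at column 253, with the head at (250,125). The mat's centre is at about (255,168).

Request:
servo_tool --pt "0.2 0 3 0 0 -0.7 -1" --pt "0 0 4 0 0 -0.7 -1" --pt "0 0 4 0 0 0 -1" --pt "0 0 2.5 0 0 0 -1" --pt "0 0 0.8 0 0 0 -1" --squeeze 60

```text
clock: 52.3
position: [0.4293, -0.3611, 0.0293]
ee_rot: [-0.003, 0.978, 0.207, -0.002]
contact_force: [0.2, 0.2, -0.2]
width: 0.0856
gripper_force: 0.0
```

Request:
servo_tool --pt "0 0 0 0 0 0 -1" --pt "0 0 0 0 0 0 -0.5" --pt "0 0 0 0 0 0 0" --pt "0 0 0 0 0 0 0.5" --pt "0 0 0 0 0 0 1"

```text
clock: 52.8
position: [0.4312, -0.363, 0.0334]
ee_rot: [0.001, 0.978, 0.207, 0.0]
contact_force: [-4.4, 3.9, 6.6]
width: 0.0289
gripper_force: 59.2
```

Request:
servo_tool --pt "0 0 0 0 0 0 1" --pt "0 0 0 0 0 0 1" --pt "0 0 0 0 0 0 1" --pt "0 0 0 0 0 0 1" --pt "0 0 0 0 0 0 1"

```text
clock: 53.3
position: [0.4314, -0.3632, 0.0334]
ee_rot: [0.001, 0.978, 0.207, 0.001]
contact_force: [-0.7, -0.7, 6.7]
width: 0.0292
gripper_force: 61.8
```

```bash
python3 - <<'E'
from h import *
s=manip.get_state(); print(s["position"],s["ee_rot"],s["width"],s["gripper_force"],s["contact_force"])
k=K("wrist")
for l,z in(("scanner_eye",.032),("scanner_grip",.042)):
  optics.get_image("wrist")
  for d in finder.tip_of(l,"wrist")[:2]: print(l,round(d["p"],2),np.round(d["at"]),np.round(back("",d["at"],z,k),4))
E
```

```text
[ 0.43138458 -0.36319374  0.0333852 ] [8.24451004e-04 9.78370344e-01 2.06858678e-01 5.26589015e-04] 0.029196932072856962 61.76882743835449 [-0.69084478 -0.70109257  6.69635724]
scanner_eye 0.88 [249. 109.] [ 0.493  -0.3337  0.032 ]
```

Request:
servo_tool --pt "0 0 -3 0 0 0 1" --pt "0 0 -4 0 0 0 1" --pt "0 0 -4 0 0 0 1" --pt "0 0 -4 0 0 0 1" --pt "0 0 -4 0 0 0 1" --squeeze 80

```text
clock: 54.0
position: [0.4303, -0.3621, 0.2232]
ee_rot: [-0.0, 0.978, 0.207, -0.0]
contact_force: [-0.0, -0.9, -3.1]
width: 0.0286
gripper_force: 80.1
```

Request:
servo_tool --pt "0 0 -4 0 0 0 1" --pt "0 0 0 0 0 7.1 1" --pt "0 0 0 0 0 7.1 1" --pt "0 0 0 0 0 7.1 1" --pt "0 0 0 0 0 0 1"

```text
clock: 54.5
position: [0.4304, -0.3623, 0.2615]
ee_rot: [-0.0, 1.0, 0.023, -0.001]
contact_force: [-0.2, -0.5, -3.4]
width: 0.0286
gripper_force: 80.3
```

Request:
servo_tool --pt "1 -2.5 0 0 0 0 1" --pt "1.7 -4 0 0 0 0 1" --pt "1.7 -4 0 0 0 0 1" --pt "1.7 -4 0 0 0 0 1" --pt "1.7 -4 0 0 0 0 1"

```text
clock: 55.0
position: [0.5005, -0.1727, 0.2616]
ee_rot: [-0.0, 1.0, 0.024, -0.0]
contact_force: [-0.0, -0.7, -2.9]
width: 0.0289
gripper_force: 80.2
```

Request:
servo_tool --pt "1.7 -4 0 0 0 0 1" --pt "1.7 -4 0 0 0 0 1" --pt "1.7 -4 0 0 0 0 1" --pt "1.7 -4 0 0 0 0 1" --pt "1.7 -4 0 0 0 0 1"

```text
clock: 55.5
position: [0.5764, 0.031, 0.2616]
ee_rot: [0.0, 1.0, 0.024, -0.0]
contact_force: [1.0, -0.2, -2.6]
width: 0.0289
gripper_force: 80.2
```

Request:
servo_tool --pt "0.9 -1.9 0 0 0 0 1" --pt "0 0 0 0 0 0 1" --pt "0 0 0 0 0 0 1" --pt "0 0 0 0 0 0 1" --pt "0 0 0 0 0 0 1"

```text
clock: 56.0
position: [0.5842, 0.0474, 0.2621]
ee_rot: [0.0, 1.0, 0.022, -0.0]
contact_force: [-0.6, -0.7, -2.0]
width: 0.0286
gripper_force: 80.2
```

```bash
python3 - <<'E'
from h import *
im,k=look(("test_slug",),fn="w21.png"); s=manip.get_state(); print(s["ee_rot"],s["width"],s["gripper_force"])
for l,z in(("label_left",.07),("label_right",.07),("scanner_eye",s["position"][2]-.0014)):
  for d in finder.tip_of(l,"wrist")[:3]: print(l,round(d["p"],2),np.round(d["at"]),np.round(back("",d["at"],z,k),4))
E
```

```text
pos [0.5842 0.0474 0.2621] 56.0
test_slug 0.95 [156.  57.] [0.716  0.1768]
[1.42609634e-04 9.99760568e-01 2.18811768e-02 3.41331166e-06] 0.028336407411005654 80.21089196205139
label_left 0.77 [253.  52.] [0.7139 0.0527 0.07  ]
label_right 0.69 [339.  51.] [ 0.7182 -0.0371  0.07  ]
scanner_eye 0.77 [251. 112.] [0.651  0.0516 0.2608]
```

View pics/w21.png

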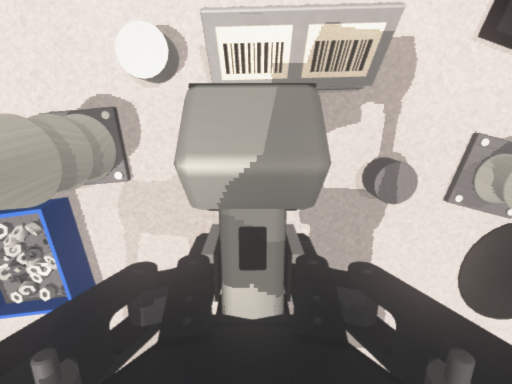

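The scanner is held level. The left label's centre is at (254,52), in line with the head at column 252. Lower it 12.9 cm and hold.

Request:
servo_tool --pt "0 0 3 0 0 0 1" --pt "0 0 4 0 0 0 1" --pt "0 0 3 0 0 0 1" --pt "0 0 2 0 0 0 1" --pt "0 0 0.9 0 0 0 1"

```text
clock: 56.75
position: [0.5831, 0.0484, 0.1308]
ee_rot: [-0.0, 1.0, 0.022, -0.002]
contact_force: [0.8, 0.2, -2.6]
width: 0.029
gripper_force: 80.3
```

Request:
servo_tool --pt "0 0 0 0 0 0 1" --pt "0 0 0 0 0 0 1" --pt "0 0 0 0 0 0 1" --pt "0 0 0 0 0 0 1" --pt "0 0 0 0 0 0 1"

```text
clock: 57.25
position: [0.585, 0.0485, 0.134]
ee_rot: [0.0, 1.0, 0.022, 0.001]
contact_force: [0.0, 0.4, -3.7]
width: 0.0289
gripper_force: 80.3
```

```bash
python3 - <<'E'
from h import *
im,k=look(("test_slug",),fn="w22.png"); s=manip.get_state(); print(s["ee_rot"],s["width"],s["gripper_force"])
for l,z in(("label_left",.07),("label_right",.07),("scanner_eye",s["position"][2]-.0014)):
  for d in finder.tip_of(l,"wrist")[:2]: print(l,round(d["p"],2),np.round(d["at"]),np.round(back("",d["at"],z,k),4))
optics.get_image("scene")
for l,z in(("scanner_eye",s["position"][2]-.0014),("label_left",.07)):
  for d in finder.tip_of(l,"scene")[:2]: print(l,round(d["p"],2),np.round(d["at"]),np.round(back("scene",d["at"],z),4))
E
```

```text
pos [0.585  0.0485 0.134 ] 57.25
test_slug 0.71 [256.  15.] [0.732  0.0526]
test_slug 0.63 [108.  30.] [0.7148 0.1781]
[6.09630472e-05 9.99747253e-01 2.24772490e-02 4.46002178e-04] 0.028881506732351625 80.3296959400177
label_left 0.74 [254.  14.] [0.7111 0.0538 0.07  ]
label_right 0.76 [403.  12.] [ 0.7163 -0.0382  0.07  ]
scanner_eye 0.65 [251. 111.] [0.6523 0.0528 0.1322]
scanner_eye 0.85 [228. 234.] [0.664  0.0496 0.1322]
label_left 0.59 [216. 250.] [0.7108 0.0497 0.07  ]
```

Request:
servo_tool --pt "0 0 0 0 0 0 1" --pt "0 0 0 0 0 0 1" --pt "0 0 0 0 0 0 1" --pt "0 0 0 0 0 0 1" --pt "0 0 0 0 0 0 1"

```text
clock: 58.15
position: [0.5846, 0.0485, 0.1331]
ee_rot: [0.0, 1.0, 0.022, -0.0]
contact_force: [-0.2, -0.2, -2.8]
width: 0.0288
gripper_force: 80.3
```

Request:
servo_tool --pt "0 0 0 0 0 0 1" --pt "0 0 0 0 0 0 1" --pt "0 0 0 0 0 0 1" --pt "0 0 0 0 0 0 1" --pt "0 0 0 0 0 0 1"

```text
clock: 58.65
position: [0.5846, 0.0485, 0.1331]
ee_rot: [0.0, 1.0, 0.022, 0.0]
contact_force: [-0.6, 0.4, -1.5]
width: 0.0287
gripper_force: 80.3
```

Request:
servo_tool --pt "0 0 0 0 0 0 1" --pt "0 0 0 0 0 0 1" --pt "0 0 0 0 0 0 1" --pt "0 0 0 0 0 0 1" --pt "0 0 0 0 0 0 1"

```text
clock: 59.15
position: [0.5846, 0.0486, 0.1331]
ee_rot: [0.0, 1.0, 0.022, 0.0]
contact_force: [0.0, -0.4, -3.1]
width: 0.0285
gripper_force: 80.3
```

Request:
servo_tool --pt "0 0 0 0 0 0 1" --pt "0 0 0 0 0 0 1" --pt "0 0 0 0 0 0 1" --pt "0 0 0 0 0 0 1" --pt "0 0 0 0 0 0 1"

```text
clock: 59.65
position: [0.5846, 0.0486, 0.1331]
ee_rot: [0.0, 1.0, 0.022, -0.0]
contact_force: [-1.2, 0.4, -2.6]
width: 0.029
gripper_force: 80.3
```

Request:
servo_tool --pt "-0.5 0 0 0 0 0 1" --pt "0 0 0 0 0 0 1" --pt "0 0 0 0 0 0 1" --pt "0 0 0 0 0 0 1" --pt "0 0 0 0 0 0 1"

```text
clock: 60.15
position: [0.5797, 0.0483, 0.1331]
ee_rot: [0.0, 1.0, 0.022, 0.0]
contact_force: [-0.1, 0.4, -2.4]
width: 0.0285
gripper_force: 80.3
```

Request:
servo_tool --pt "0 0 0 0 0 0 1" --pt "0 0 0 0 0 0 1" --pt "0 0 0 0 0 0 1" --pt "0 0 0 0 0 0 1" --pt "0 0 0 0 0 0 1"

```text
clock: 60.65
position: [0.5796, 0.0483, 0.1331]
ee_rot: [0.0, 1.0, 0.022, 0.0]
contact_force: [-0.2, -0.1, -3.7]
width: 0.0291
gripper_force: 80.3
```

Request:
servo_tool --pt "0 0 0 0 0 0 1" --pt "0 0 0 0 0 0 1" --pt "0 0 0 0 0 0 1" --pt "0 0 0 0 0 0 1" --pt "0 0 0 0 0 0 1"

```text
clock: 61.15
position: [0.5796, 0.0483, 0.1331]
ee_rot: [0.0, 1.0, 0.022, 0.0]
contact_force: [-0.1, 0.5, -3.6]
width: 0.0288
gripper_force: 80.3
```

Request:
servo_tool --pt "0 3 0 0 0 0 1" --pt "0 3 0 0 0 0 1" --pt "0 3 0 0 0 0 1" --pt "0 0 0 0 0 0 1" --pt "0 0 0 0 0 0 1"

```text
clock: 61.65
position: [0.5836, -0.042, 0.133]
ee_rot: [-0.0, 1.0, 0.022, -0.0]
contact_force: [0.3, 0.4, -2.8]
width: 0.0293
gripper_force: 80.5
```

Request:
servo_tool --pt "0 0 0 0 0 0 1" --pt "0 0 0 0 0 0 1" --pt "0 0 0 0 0 0 1" --pt "0 0 0 0 0 0 1" --pt "0 0 0 0 0 0 1"

```text
clock: 62.15
position: [0.5836, -0.0412, 0.1331]
ee_rot: [0.0, 1.0, 0.023, 0.0]
contact_force: [0.5, 0.7, -3.2]
width: 0.029
gripper_force: 80.4
```

```bash
python3 - <<'E'
from h import *
im,k=look(("scanner",),fn="w23.png"); s=manip.get_state(); print(s["ee_rot"],s["width"],s["gripper_force"])
for l,z in(("label_left",.07),("label_right",.07),("scanner_eye",s["position"][2]-.0014)):
  for d in finder.tip_of(l,"wrist")[:2]: print(l,round(d["p"],2),np.round(d["at"]),np.round(back("",d["at"],z,k),4))
E
```

```text
pos [ 0.5836 -0.0412  0.1331] 62.15
scanner 0.77 [249. 223.] [ 0.5439 -0.0393]
[4.37268452e-05 9.99743923e-01 2.26292994e-02 4.71373309e-05] 0.028962488856779985 80.44880747795105
label_left 0.69 [108.   1.] [0.7125 0.0535 0.07  ]
label_right 0.29 [346. 196.] [ 0.5956 -0.1081  0.07  ]
label_right 0.22 [109.   3.] [0.7113 0.0532 0.07  ]
scanner_eye 0.76 [252. 108.] [ 0.6522 -0.0371  0.1317]
scanner_eye 0.21 [107.   4.] [0.6916 0.0258 0.1317]
```

Request:
servo_tool --pt "0 0 0 0 0 0 1" --pt "0 0 0 0 0 0 1" --pt "0 0 0 0 0 0 1" --pt "0 0 0 0 0 0 1" --pt "0 0 0 0 0 0 1"

```text
clock: 62.9
position: [0.5836, -0.0416, 0.1331]
ee_rot: [0.0, 1.0, 0.022, 0.0]
contact_force: [0.4, 0.4, -2.5]
width: 0.029
gripper_force: 80.4
```

Request:
servo_tool --pt "0 0 0 0 0 0 1" --pt "0 0 0 0 0 0 1" --pt "0 0 0 0 0 0 1" --pt "0 0 0 0 0 0 1" --pt "0 0 0 0 0 0 1"

```text
clock: 63.4
position: [0.5836, -0.0416, 0.1331]
ee_rot: [0.0, 1.0, 0.022, 0.0]
contact_force: [-0.6, 0.1, -2.6]
width: 0.0288
gripper_force: 80.4
```

Request:
servo_tool --pt "0 0 0 0 0 0 1" --pt "0 0 0 0 0 0 1" --pt "0 0 0 0 0 0 1" --pt "0 0 0 0 0 0 1" --pt "0 0 0 0 0 0 1"

```text
clock: 63.9
position: [0.5836, -0.0416, 0.1331]
ee_rot: [0.0, 1.0, 0.022, 0.0]
contact_force: [0.9, 0.1, -2.7]
width: 0.0288
gripper_force: 80.4
```

Request:
servo_tool --pt "0.5 0 0 0 0 0 1" --pt "0 0 0 0 0 0 1" --pt "0 0 0 0 0 0 1" --pt "0 0 0 0 0 0 1" --pt "0 0 0 0 0 0 1"

```text
clock: 64.4
position: [0.5885, -0.0413, 0.133]
ee_rot: [0.0, 1.0, 0.022, -0.0]
contact_force: [-0.1, -0.0, -2.7]
width: 0.0285
gripper_force: 80.4
```

Request:
servo_tool --pt "0 0 0 0 0 0 1" --pt "0 0 0 0 0 0 1" --pt "0 0 0 0 0 0 1" --pt "0 0 0 0 0 0 1" --pt "0 0 0 0 0 0 1"

```text
clock: 64.9
position: [0.5886, -0.0414, 0.1331]
ee_rot: [0.0, 1.0, 0.022, 0.0]
contact_force: [0.7, -0.6, -2.9]
width: 0.0284
gripper_force: 80.4
```

Request:
servo_tool --pt "0 0 0 0 0 0 1" --pt "0 0 0 0 0 0 1" --pt "0 0 0 0 0 0 1" --pt "0 0 0 0 0 0 1" --pt "0 0 0 0 0 0 1"

```text
clock: 65.4
position: [0.5886, -0.0413, 0.1331]
ee_rot: [0.0, 1.0, 0.022, 0.0]
contact_force: [-0.4, 0.4, -2.6]
width: 0.0288
gripper_force: 80.4
```

Request:
servo_tool --pt "0 0 -2.5 0 0 0 1" --pt "0 0 -4 0 0 0 1" --pt "0 0 -4 0 0 0 1" --pt "0 0 -3 0 0 0 1" --pt "0 0 0 0 0 0 1"

```text
clock: 65.9
position: [0.5913, -0.0418, 0.2734]
ee_rot: [0.001, 1.0, 0.023, 0.005]
contact_force: [0.7, 0.7, -2.4]
width: 0.0286
gripper_force: 80.6
```

Request:
servo_tool --pt "-1.2 2.3 0 0 0 0 1" --pt "-2.1 3.9 0 0 0 0 1" --pt "-2.1 3.9 0 0 0 0 1" --pt "-2.1 3.9 0 0 0 0 1" --pt "-2.1 3.9 0 0 0 0 1"

```text
clock: 66.4
position: [0.4991, -0.2253, 0.2662]
ee_rot: [-0.001, 1.0, 0.023, -0.001]
contact_force: [1.7, -0.8, -2.6]
width: 0.0288
gripper_force: 80.4
```

Request:
servo_tool --pt "-2.1 3.9 0 0 0 0 1" --pt "-2.1 3.9 0 0 0 0 1" --pt "-2.1 3.9 0 0 0 0 1" --pt "-1.2 1.9 0 0 0 0 1" --pt "0 0 0 0 0 0 1"

```text
clock: 66.9
position: [0.4296, -0.3663, 0.2659]
ee_rot: [-0.0, 1.0, 0.02, -0.002]
contact_force: [0.2, 0.8, -3.7]
width: 0.0289
gripper_force: 80.4
```

Request:
servo_tool --pt "0 0 3 0 0 0 1" --pt "0 0 4 0 0 0 1" --pt "0 0 4 0 0 0 1" --pt "0 0 3 0 0 0 1" --pt "0 0 0 0 0 0 1"

```text
clock: 67.4
position: [0.429, -0.3594, 0.1226]
ee_rot: [-0.005, 1.0, 0.023, -0.004]
contact_force: [0.5, 1.3, -2.9]
width: 0.029
gripper_force: 80.2
```

```bash
python3 - <<'E'
from h import *
im,k=look(("mat","scanner"),fn="w24.png"); s=manip.get_state(); print(s["ee_rot"],s["width"],s["gripper_force"])
E
```

```text
pos [ 0.429  -0.3594  0.1226] 67.4
[5.76587823e-04 9.99741297e-01 2.27284921e-02 6.50096094e-04] 0.028804604238144127 80.205899477005
```

View pics/w24.png

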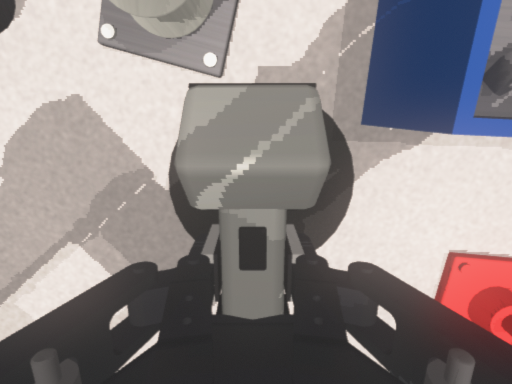

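The scanner hangs over the mat, whose rim spans columns 170 to 353. I shift a few mm to the right and lower it.

Request:
servo_tool --pt "0.2 0.2 2.5 0 0 0 1" --pt "0 0 3 0 0 0 1" --pt "0 0 2 0 0 0 1" --pt "0 0 0 0 0 0 1" --pt "0 0 0 0 0 0 1"

```text
clock: 68.05
position: [0.4352, -0.3666, 0.0549]
ee_rot: [0.001, 1.0, 0.023, 0.001]
contact_force: [0.7, 0.4, -2.9]
width: 0.0284
gripper_force: 80.3
```

Request:
servo_tool --pt "0 0 0.4 0 0 0 1" --pt "0 0 0.3 0 0 0 1" --pt "0 0 0 0 0 0 1" --pt "0 0 0 0 0 0 1" --pt "0 0 0 0 0 0 1"

```text
clock: 68.55
position: [0.4341, -0.3658, 0.0464]
ee_rot: [0.0, 1.0, 0.022, 0.0]
contact_force: [-0.7, -0.6, -2.7]
width: 0.029
gripper_force: 80.3
```

Request:
servo_tool --pt "0 0 0.4 0 0 0 1" --pt "0 0 0.4 0 0 0 1" --pt "0 0 0.2 0 0 0 1" --pt "0 0 0 0 0 0 1" --pt "0 0 0 0 0 0 1"

```text
clock: 69.05
position: [0.434, -0.3656, 0.036]
ee_rot: [-0.0, 1.0, 0.022, -0.0]
contact_force: [0.3, -0.2, -2.4]
width: 0.0291
gripper_force: 80.3
```

Request:
servo_tool --pt "0 0 0.1 0 0 0 1" --pt "0 0 0.1 0 0 0 1" --pt "0 0 0 0 0 0 1" --pt "0 0 0 0 0 0 1" --pt "0 0 0 0 0 0 1"

```text
clock: 69.55
position: [0.4341, -0.3657, 0.0342]
ee_rot: [0.0, 1.0, 0.022, 0.0]
contact_force: [-0.3, -0.2, -3.5]
width: 0.0289
gripper_force: 80.3
```

Release and rise clear, then check everything.

Request:
servo_tool --pt "0 0 0.05 0 0 0 1" --pt "0 0 0 0 0 0 1" --pt "0 0 0 0 0 0 0.3" --pt "0 0 0 0 0 0 -0.3" --pt "0 0 0 0 0 0 -1"

```text
clock: 70.05
position: [0.4344, -0.366, 0.0341]
ee_rot: [0.0, 1.0, 0.022, 0.0]
contact_force: [1.0, -0.6, -0.6]
width: 0.058
gripper_force: 0.0
```

Request:
servo_tool --pt "0 0 0 0 0 0 -1" --pt "0 0 0 0 0 0 -1" --pt "0 0 -3 0 0 0 -1" --pt "0 0 -4 0 0 0 -1" --pt "0 0 -4 0 0 0 -1"

```text
clock: 70.55
position: [0.4337, -0.3653, 0.1445]
ee_rot: [-0.0, 1.0, 0.022, -0.0]
contact_force: [0.2, -1.2, 0.1]
width: 0.0854
gripper_force: 0.0
```

Request:
servo_tool --pt "-3 0 -4 0 0 0 -1" --pt "-4 0 -3 0 0 0 -1" --pt "-4 0 0 0 0 0 -1" --pt "0 0 0 0 0 0 -1" --pt "0 0 0 0 0 0 -1"

```text
clock: 71.05
position: [0.3238, -0.3706, 0.214]
ee_rot: [0.0, 1.0, 0.022, 0.001]
contact_force: [-0.0, 0.4, 0.0]
width: 0.0854
gripper_force: 0.0
```

```bash
python3 - <<'E'
from h import *
im,k=look(("mat","scanner"),fn="w25.png")
s,ks=snap("scene","s3.png")
a=cv2.resize(s[:,:,::-1][130:320,180:320],None,fx=3,fy=3,interpolation=cv2.INTER_CUBIC); b=cv2.resize(im[:,:,::-1],None,fx=.74,fy=.74)
c=np.zeros((570,800,3),np.uint8); c[:,:420]=a; c[:284,421:800]=b[:,:379]; cv2.imwrite("pics/c25.png",c)
E
```

```text
pos [ 0.3238 -0.3706  0.214 ] 71.05
scanner 0.71 [254.  76.] [ 0.433  -0.3673]
```

View pics/c25.png

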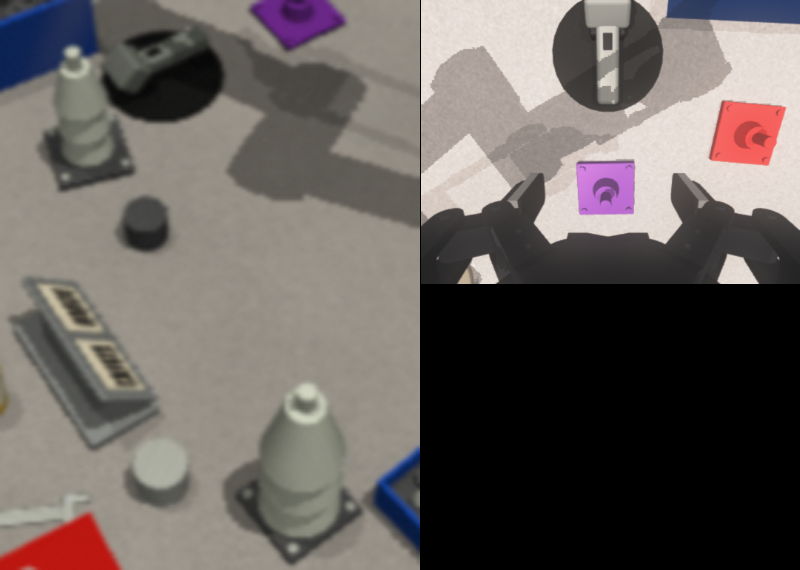

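The scanner stands on the middle of its mat at (607,52) in the composite. Both stacks are upright and the bush and slug are in place.

```bash
python3 -c "
from rig import manip; print(manip.sign_off())"
```

```text
the job is handed in; nothing more can be done
None
```

I handed the job in at about 71 s: all six sleeves are stacked loose on their stands, both labels were scanned, the scanner is back on its mat, and no result was reported.

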